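# Pin a microscope stage for transport

### The job

Get the microscope stage ready for transport: first slide its black carriage by the orange tab until it rests against its stop beside the red lock, then stand the quick-release pin with the red button in the lock's bore as far as its locking balls let it go. Press the red button to draw the balls in and keep pressing gently until the pin is fully home, then let go so that the balls spring out and lock it. Feel your way and never force anything, and leave the other things alone.

Things in the scene. Friction and masses are not known exactly. Their poses are not given: they have to be found in the camera images.
- stage: Microscope stage unit, bolted down. White base plate 150 (x) by 300 (y) by 12 mm, origin at the centre of its underside, z up. It carries the red lock on its +y side and the sliding black carriage. Pushes above 30 N on any part of it, by the hand, by the held pin or on the pin's button, damage its bearings
- bore_nominal (a point): NOMINAL centre of the lock bore's mouth, 84 mm above the stage's underside. Red block 64 mm square, bore 13 mm wide, red upright on its +x side. The lock is set by hand: the true mouth lies up to 9 mm off in stage x and in y and 0 to 10 mm higher, anew each time, unmeasured: feel or look. From the mouth down: 22 mm bore, the carriage's 8 mm tongue, 8 mm plate, holes all 13 mm, 38 mm in all
- carriage (a joint): Carriage's distance (m) from its stop; 0 = at the stop, tongue hole in line with the bore. It falls as the carriage slides along the stage's +y towards the lock; drag about 2 N. Black plate 130 (x) by 100 (y) mm, top 65 mm above the stage's underside (plus the lock's height offset), with an orange tab at its -y end
- tab_nominal (a point): Nominal centre of the upright orange tab for a carriage AT ITS STOP (a fixed point, it does not follow the carriage). The tab is now this point moved by the carriage joint's value along stage -y. Tab 50 mm wide (x), 8 mm thick (y), 40 mm high (20 mm up and down from here). It shares the lock's unmeasured offsets of x, y and z
- pin: Quick-release pin, 0.17 to 0.2 kg. Origin on its axis at the collar's underside, z up towards the button. Collar 30 mm across, z 0 to 5 mm; aluminium grip 22 mm across, z 5 to 41 mm; red button 18 mm across on top. Shank 12 mm across with a half-round nose, tip at z -65 mm. It starts in one of the rack's holes, collar on the rack's top, shank loose in the hole
- pin_balls (a point): Middle of the pin's four brass locking balls, 42 mm below its origin; they span z -44 to -39.5 mm. Button up: 20 mm across, so they rest on the lock's top with the nose 21 mm down the bore and the pin stands there by itself. Button down: inside the shank. Pin home (collar on the lock's top) and button released: they spring out 1.5 mm below the lower plate
- pin_button (a joint): Travel of the pin's red button: 0 = up (balls out), 0.006 m = fully down (balls in). The spring pushes back with about 3 N at first and 6.6 N fully down; it cannot come up while the balls are inside the bore
- button_top (a point): centre of the button's top face, 51 mm above the pin's origin when the button is up, 45 mm when down
- rack: Grey pin rack block, fixed, 70 (x) by 160 (y) by 78 mm high, origin at the centre of its underside; two holes at y -45 and +45 mm
- plain_pin: plain pin with a black knob (24 mm across) in the rack's other hole; wrong for this lock, leave it
- carton: cardboard box 120 by 160 by 70 mm, leave it alone
- black_unit: black box 100 by 240 by 35 mm, leave it alone
- blue_tub: open blue tub 130 by 170 by 60 mm, leave it alone
- slide_box: green slide box 85 by 170 by 35 mm, leave it alone
- jar: amber jar 60 mm across, 90 mm high, leave it alone
- mug: white mug 80 mm across, 90 mm high, leave it alone

How it is judged:
On the way, in this order (a step that is already met when the one before it is completed fails the run):
1. the carriage rests against its stop (value of joint carriage below 0.003 m), for 0.2 s.
2. the pin stands upright in the bore on its locking balls, button up (x of pin in the frame of stage between -0.013 and 0.013 m and y of pin in the frame of stage between 0.057 and 0.083 m and z of pin in the frame of stage below 0.143 m and angle between pin's own z axis and vertical below 0.15 rad and value of joint pin_button below 0.0015 m), for 0.2 s.
At the end, for the whole second after the job is handed in: Carriage within 3 mm of its stop; pin in the bore (11 mm of the nominal axis in x and y, tilt under 0.12 rad), collar on the lock (pin origin under 99 mm above the stage's underside), at rest, button up again (under 1.5 mm down): balls out below the lower plate (value of joint carriage below 0.003 m and x of pin in the frame of stage between -0.011 and 0.011 m and y of pin in the frame of stage between 0.059 and 0.081 m and z of pin in the frame of stage below 0.099 m and angle between pin's own z axis and vertical below 0.12 rad and value of joint pin_button below 0.0015 m and linear speed of pin below 0.02 m/s); the robot touches nothing.
It fails at once if a push of more than 30 N on the stage by the hand, by the pin held against it, or on the pressed button (contact force between any of the arm, the fingers and stage above 30 N or (contact force between pin and stage above 30 N and value of joint pin_button below 0.0015 m and z of pin in the frame of stage above 0.12 m) or (contact force between the fingers and pin above 30 N and value of joint pin_button above 0.003 m)).
It fails at once if another thing is moved by more than 20 mm (distance of any of plain_pin, carton, black_unit, blue_tub, slide_box, jar, mug from where it was at the start of the episode above 0.02 m).
It also fails if it takes over 72 s, if anything falls off the work surface, if the arm or the gripper's body presses on something with over 40 N, if the wrist force passes 120 N, or if a joint passes its speed limit or range.

### The arm

A 6-joint arm with a two-finger parallel gripper is mounted at the origin on the work surface. World frame = base frame: x ahead of the robot, y to its left, z up, the work surface at z = 0. Lengths are in m, angles in rad, forces in N, time in s.
With the tool pointing down it reaches from about 0.4 to 0.825 m from the base axis. Payload 7 kg.
Tool frame: the origin (TCP) lies midway between the tips of the shut fingers; the grasp point (between the pads) lies hold_point_z behind it (hold_point_z is the distance from the TCP to the grasp point, in m); z points along the fingers, y is the line along which they close (so a half turn about z gives the same grasp; the last joint's range is limited). The gripper opens to 88 mm and grips with 3 to 60 N. Pads are 19 mm wide; open, the fingers measure 130 mm over their backs; the gripper's body (78 mm by 193 mm) begins 47 mm behind the grasp point.
Start: joints at [-0.815, 0.359, 0.012, 0, -1.224, -0.288], TCP at [0.304, -0.602, 0.187] pointing down, gripper open.
Joint ranges: [-3.07, 3.07], [-1.43, 2.12], [-1.02, 1.25], [-3.03, 1.67], [-3.05, -0], [-3.03, 3.03]. Speed limits (rad/s): [2.39, 2.39, 3.01, 3.14, 3.14, 3.14].

### API

Orientations are given as [roll, pitch, yaw] about the fixed x, y, z axes, in that order (R = Rz(yaw) Ry(pitch) Rx(roll)).
In Python, from station import * gives the robot as it stands.
- The arm moves only by the tool apply_moves, never from a script. Its argument "steps" is a list of rows, each an object with "translation": the shift along the world's x, y, z scaled (see below), a list of three; "rotation": the turn, a rotation vector about the world's x, y, z scaled (see below), a list of three. A call has exactly 10 rows; each row is the pose to reach, as a shift and turn from the pose commanded when the call began; what a row does not reach only later rows make up. The controller multiplies each number of a shift by 250 mm and each number of a turn by 30 degrees. A row lasts 1/12 s, in which the tool goes at most 41.7 mm and 7.16 degrees, less where a joint would pass 70% of its speed; a pose out of reach is approached as far as the arm can. A call with a number of a shift or a turn outside -1 to 1 is refused whole. A call with a gripper value outside its range is refused whole. "jaw" is the closure, from -1 (fully open) to 1 (shut), so that 0 is half open, set as the call begins (left out, the last holds). The fingers move at their own pace and stop on an object; "newtons" is the grip in N (left out, the last holds). Time passes only in rows, so rows that repeat a pose let the fingers close, or fill a call up. It gives the time, the measured TCP pose, the force, the opening and the grip force at its end, in the units of the state.
- get_state(): the state, without advancing time (a new reading comes with each control period).
- grab_frame(name): name is "scene" or "top" or "wrist"; returns the picture (400x640x3 uint8, blue, green, red); there is no depth.
- camera_model(name): a dict with "fx", "fy", "cx", "cy" (pixels), "xyz" and "rotation" of the camera in the world. Camera axes: x right, y down, z forward; pixel columns grow to the right and rows downward; lengths in m; the calibration is good to about 2 mm. A picture is of the moment at which its call begins: read the wrist's pose just before it. camera_model takes no time and is no camera call; for the wrist camera it gives the pose at the moment of the call.
- job_done(): hands the job in; it is judged then, once.
The state is a dict: "t": time; "q": joint angles; "qd": joint speeds; "joint_efforts": joint torques, N m; "eef_pos": TCP position; "ee_rot": TCP orientation; "force": force on the tool from outside, world axes, zero at the start; "moment": the same for the moment, N m; "width": finger opening in m; "gripper_force": force on a finger pad.
Only numpy, scipy, OpenCV 4.12 (cv2) and the standard library are available. Lean on these libraries where they do the work, as an engineer would, in place of code of your own. Each camera call takes 0.05 s, during which the arm holds its last target. There are 200 camera calls.

## Working session

There is one attempt and no reset: what is moved stays moved. The work goes in short steps, Python scripts to look and compute and a tool call to move; the robot and the scene stay as the last step left them, time stands still between calls to the robot, and variables do not carry over. Pictures are saved under pics/ and viewed, at most 10 in all, crops included, and the job is handed in when it is done.

Besides the shell and the picture viewer there is one more tool, called after "Request:" as name(argument=value, ...), one argument or row to a line, values as JSON. apply_moves: Moves the arm, as the interface text tells. Shifts and turns lie within -1 to 1; 1 stands for 250 mm of shift or 30 degrees of turn. Its arguments: {"type":"object","properties":{"steps":{"type":"array"},"jaw":{"type":"number"},"newtons":{"type":"number"}},"required":["steps"]}

```bash
mkdir -p pics
python3 - <<'E'
from station import *
import cv2,numpy as np
s=get_state();print({k:np.round(v,3).tolist() for k,v in s.items()})
print([k for k in dir() if 'hold' in k])
a=grab_frame("scene");b=grab_frame("top")
cv2.imwrite("pics/scene.png",a);cv2.imwrite("pics/top.png",b)
for n in("scene","top","wrist"):
  print(n,{k:np.round(v,4).tolist() for k,v in camera_model(n).items()})
E
```

```text
{'t': 0.0, 'q': [-0.815, 0.359, 0.011, -0.0, -1.224, -0.288], 'qd': [-0.001, -0.001, -0.0, -0.003, 0.001, 0.0], 'joint_efforts': [-0.001, -58.272, 29.306, 6.997, 0.007, -0.0], 'eef_pos': [0.304, -0.602, 0.186], 'ee_rot': [3.14, -0.0, -2.674], 'force': [-0.426, -0.201, -0.432], 'moment': [0.008, 0.007, 0.029], 'gripper_force': 0.0, 'width': 0.087}
['hold_point_z']
scene {'fx': 364.6009, 'fy': 364.6009, 'cx': 321.7254, 'cy': 193.1725, 'xyz': [1.0263, 0.4072, 0.8545], 'rotation': [-2.488, 0.0103, 2.3022]}
top {'fx': 414.119, 'fy': 414.119, 'cx': 318.1082, 'cy': 202.7714, 'xyz': [0.4954, 0.0378, 1.4495], 'rotation': [-3.0495, 0.0046, -1.5732]}
wrist {'fx': 293.2161, 'fy': 293.2161, 'cx': 322.6006, 'cy': 202.7118, 'xyz': [0.2395, -0.635, 0.384], 'rotation': [2.8651, -0.0016, 2.0374]}
```

View pics/top.png

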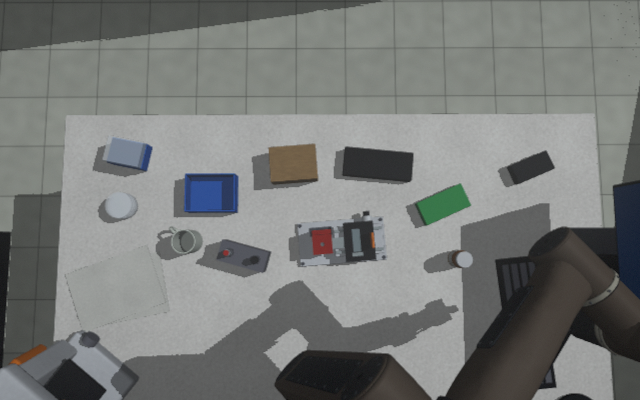

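View pics/scene.png

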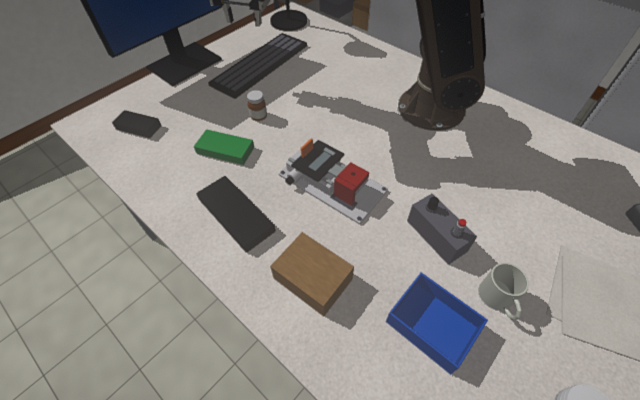

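Top view: stage around (340,240), with the lock at about (322,240) and the orange tab at about (374,240). The rack is at about (240,256) with the red button near (227,253), and the black knob is near (254,261).

```bash
cat > h.py <<'E'
from station import *
import cv2,numpy as np
from scipy.spatial.transform import Rotation as R
def rot(m): return R.from_euler('xyz',m['rotation']).as_matrix()
def plane(m,uv,z):
    d=rot(m)@np.array([(uv[0]-m['cx'])/m['fx'],(uv[1]-m['cy'])/m['fy'],1]); c=np.array(m['xyz'])
    return c+d*(z-c[2])/d[2]
def proj(m,p):
    q=rot(m).T@(np.array(p)-m['xyz']); return [m['cx']+m['fx']*q[0]/q[2],m['cy']+m['fy']*q[1]/q[2]]
def blobs(img,lo,hi,amin=6):
    h=cv2.cvtColor(img,cv2.COLOR_BGR2HSV)
    k=cv2.inRange(h,np.array(lo),np.array(hi))
    if lo[0]==0 and hi[0]<9: k|=cv2.inRange(h,np.array([172,lo[1],lo[2]]),np.array([180,hi[1],hi[2]]))
    n,l,st,c=cv2.connectedComponentsWithStats(k)
    return [(int(st[i,4]),np.round(c[i],1).tolist(),cv2.minAreaRect(np.argwhere(l==i)[:,::-1].astype(np.float32))) for i in range(1,n) if st[i,4]>=amin]
E
python3 - <<'E'
from h import *
print(hold_point_z)
a=cv2.imread("pics/top.png");b=cv2.imread("pics/scene.png")
c=cv2.resize(a[200:285,190:400],None,fx=3.8,fy=3.8,interpolation=cv2.INTER_CUBIC)
d=cv2.resize(b[130:265,270:480],None,fx=2.0,fy=2.0,interpolation=cv2.INTER_CUBIC)
o=np.zeros((600,800,3),np.uint8);o[:c.shape[0],:c.shape[1]]=c[:,:800];o[325:325+d.shape[0],:d.shape[1]]=d
cv2.imwrite("pics/c1.png",o)
for n,im in(("top",a),("scene",b)):
  m=camera_model(n)
  for nm,lo,hi in(("red",(0,130,60),(8,255,255)),("orange",(9,150,100),(22,255,255))):
    for x in blobs(im,lo,hi):
      if n=="scene" or 180<x[1][0]<400:print(n,nm,x,np.round(plane(m,x[1],.09),3))
E
```

```text
0.0188
top red (412, [321.7, 241.1], ((321.6954040527344, 241.2360382080078), (23.7965145111084, 18.167997360229492), 85.91438293457031)) [0.495 0.032 0.09 ]
top red (18, [225.2, 252.5], ((225.0, 252.5), (3.0, 4.0), 90.0)) [0.459 0.347 0.09 ]
top orange (25, [372.3, 240.0], ((372.3606872558594, 239.9672088623047), (14.123575210571289, 1.629643440246582), 84.80557250976562)) [ 0.498 -0.133  0.09 ]
scene red (489, [351.1, 176.2], ((351.106201171875, 176.09291076660156), (21.166221618652344, 27.280908584594727), 41.18592834472656)) [0.499 0.031 0.09 ]
scene red (36, [461.9, 221.6], ((462.0, 221.5), (5.0, 6.0), 90.0)) [0.432 0.33  0.09 ]
scene orange (25, [306.4, 143.4], ((306.25, 143.75001525878906), (1.4142135381698608, 13.435027122497559), 45.0)) [ 0.488 -0.147  0.09 ]
```

View pics/c1.png

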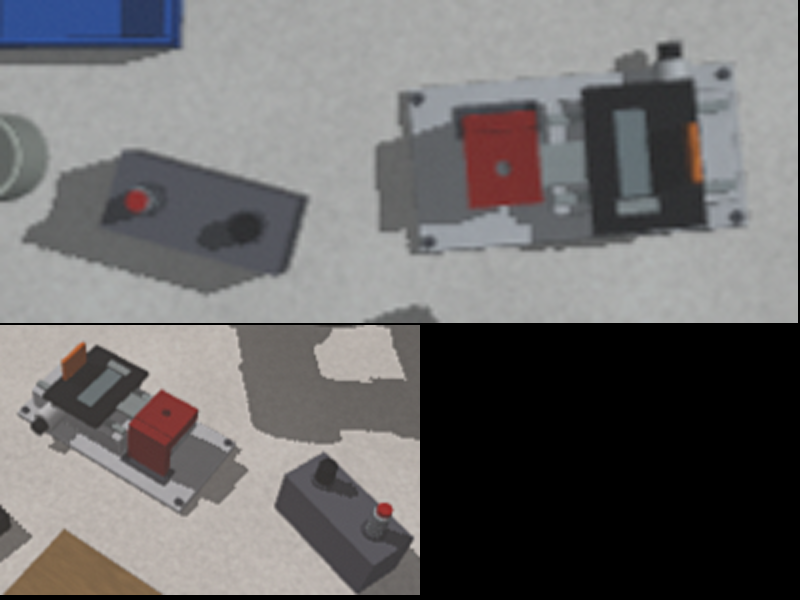

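The crop shows the bore as a grey dot on the lock's red top at crop (502,169). Plate screws are at (417,98), (722,73), (428,242) and (737,216). The tab is at (696,152) and the red button at (137,201).

```bash
cat >> h.py <<'E'
def tri(ms,uvs):
    A=np.zeros((3,3));b=np.zeros(3)
    for m,uv in zip(ms,uvs):
        d=plane(m,uv,0)-np.array(m['xyz']);d/=np.linalg.norm(d);P=np.eye(3)-np.outer(d,d);A+=P;b+=P@np.array(m['xyz'])
    return np.linalg.solve(A,b)
E
python3 - <<'E'
from h import *
t=camera_model("top");s=camera_model("scene")
f=lambda u,v:(190+(u+.5)/3.8-.5,200+(v+.5)/3.8-.5)
g=lambda u,v:(270+(u+.5)/2-.5,130+(v-325+.5)/2-.5)
S=[plane(t,f(*p),.013) for p in((417,98),(722,73),(428,242),(737,216))]
print(np.round(S,3)); c=np.mean(S,0); d=(S[0]-S[1]+S[2]-S[3])[:2]; yaw=np.arctan2(-d[0],d[1]);print("stage",c,"yaw",np.degrees(yaw))
ax=np.array([-np.sin(yaw),np.cos(yaw)])
print("bore nominal",c[:2]+.07*ax)
print("bore tri",tri([t,s],[f(502,169),g(167,413)]),plane(t,f(502,169),.089),plane(s,g(167,413),.089))
print("tab",tri([t,s],[(372.3,240),(306.4,143.4)]))
print("button",tri([t,s],[(225.6,252.7),(461.9,221.6)]), "knob",tri([t,s],[f(246,226),g(327,463)]))
K=[plane(t,f(*p),.078) for p in((125,150),(308,197),(285,273))];print("rack",np.round(K,3))
bl=[plane(t,f(*p),.07)for p in((583,88),(697,80),(707,227),(595,235))];print("carr",np.round(bl,3))
E
```

```text
[[ 0.549  0.109  0.013]
 [ 0.571 -0.169  0.013]
 [ 0.419  0.099  0.013]
 [ 0.442 -0.181  0.013]]
stage [ 0.49542355 -0.03545786  0.013     ] yaw 4.5883267467067315
bore nominal [0.48982384 0.03431781]
bore tri [0.48618175 0.03081598 0.08829217] [0.48524877 0.03215507 0.089     ] [0.48761912 0.02982949 0.089     ]
tab [ 0.49950872 -0.13244632  0.10798375]
button [0.45988019 0.33568951 0.12760916] knob [0.43873877 0.24664646 0.11745659]
rack [[0.502 0.36  0.078]
 [0.461 0.2   0.078]
 [0.396 0.22  0.078]]
carr [[ 0.556 -0.039  0.07 ]
 [ 0.562 -0.139  0.07 ]
 [ 0.435 -0.146  0.07 ]
 [ 0.428 -0.049  0.07 ]]
```

Request:
apply_moves(
  steps=[
    {"translation":[0.1,0.16,0.04],"rotation":[0,0,0.2]},
    {"translation":[0.2,0.32,0.08],"rotation":[0,0,0.4]},
    {"translation":[0.3,0.48,0.08],"rotation":[0,0,0.6]},
    {"translation":[0.4,0.64,0.08],"rotation":[0,0,0.8]},
    {"translation":[0.48,0.8,0.08],"rotation":[0,0,1]},
    {"translation":[0.56,0.94,0.08],"rotation":[0,0,1]},
    {"translation":[0.62,1,0.08],"rotation":[0,0,1]},
    {"translation":[0.68,1,0.08],"rotation":[0,0,1]},
    {"translation":[0.74,1,0.08],"rotation":[0,0,1]},
    {"translation":[0.8,1,0.08],"rotation":[0,0,1]},
  ],
  jaw=1,
  newtons=20,
)

```text
t: 0.93
eef_pos: [0.5054, -0.3511, 0.2069]
ee_rot: [3.141, 0.0, -2.148]
force: [0.9, -0.1, -0.5]
width: 0.0264
gripper_force: 0.0
```

Request:
apply_moves(
  steps=[
    {"translation":[0,0.16,0],"rotation":[0,0,0.2]},
    {"translation":[0,0.32,0],"rotation":[0,0,0.4]},
    {"translation":[0,0.48,0],"rotation":[0,0,0.63]},
    {"translation":[0,0.58,0],"rotation":[0,0,0.63]},
    {"translation":[0,0.6,0],"rotation":[0,0,0.63]},
    {"translation":[0,0.6,0],"rotation":[0,0,0.63]},
    {"translation":[0,0.6,0],"rotation":[0,0,0.63]},
    {"translation":[0,0.6,0],"rotation":[0,0,0.63]},
    {"translation":[0,0.6,0],"rotation":[0,0,0.63]},
    {"translation":[0,0.6,0],"rotation":[0,0,0.63]},
  ],
)

```text
t: 1.77
eef_pos: [0.5041, -0.2034, 0.2066]
ee_rot: [3.141, -0.0, -1.822]
force: [0.0, -0.2, -0.3]
width: 0.0002
gripper_force: 0.0
```

Run:
```python
from h import *
s=get_state();print(s['t'],np.round(s['eef_pos'],4),np.round(s['ee_rot'],3),np.round(s['force'],1),np.round(s['q'],2))
m=camera_model("wrist");a=grab_frame("wrist");cv2.imwrite("pics/w1.png",a);print(m)
for x in blobs(a,(9,150,80),(22,255,255),20):print("or",x,np.round(plane(m,x[1],.107),4))
for x in blobs(a,(0,130,60),(8,255,255),30):print("red",x,np.round(plane(m,x[1],.089),4))
```

```text
1.7667 [ 0.5041 -0.2034  0.2066] [ 3.141 -0.    -1.822] [ 0.  -0.2 -0.3] [-0.02  0.13 -0.25  0.   -1.19 -0.23]
{'fx': 293.2160738683625, 'fy': 293.2160738683625, 'cx': 322.6006040165429, 'cy': 202.7118045063859, 'xyz': array([ 0.48655347, -0.2739997 ,  0.40455059]), 'rotation': array([2.86564193e+00, 6.96447859e-04, 2.88935819e+00])}
```

View pics/w1.png

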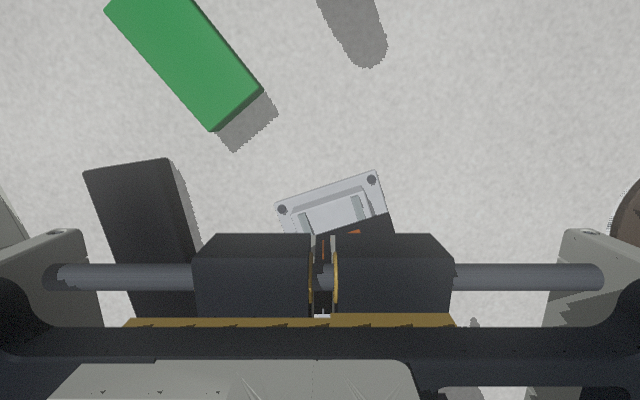

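The wrist camera faces stage -y: the green slide box is upper left, the stage's -y end is at (330,205), and the shut fingers are at (325,275). Nothing is in the way, so I'll descend behind the tab.

Request:
apply_moves(
  steps=[
    {"translation":[0,0,-0.08],"rotation":[0,0,0]},
    {"translation":[0,0,-0.16],"rotation":[0,0,0]},
    {"translation":[0,0,-0.24],"rotation":[0,0,0]},
    {"translation":[0,0,-0.32],"rotation":[0,0,0]},
    {"translation":[0,0,-0.4],"rotation":[0,0,0]},
    {"translation":[0,0,-0.46],"rotation":[0,0,0]},
    {"translation":[0,0,-0.48],"rotation":[0,0,0]},
    {"translation":[0,0,-0.48],"rotation":[0,0,0]},
    {"translation":[0,0,-0.48],"rotation":[0,0,0]},
    {"translation":[0,0,-0.48],"rotation":[0,0,0]},
  ],
)

```text
t: 2.65
eef_pos: [0.5052, -0.2028, 0.088]
ee_rot: [-3.14, 0.0, -1.82]
force: [0.1, -0.8, -0.2]
width: 0.0004
gripper_force: 0.0
```

Request:
apply_moves(
  steps=[
    {"translation":[0,0.024,0],"rotation":[0,0,0]},
    {"translation":[-0.004,0.048,0],"rotation":[0,0,0]},
    {"translation":[-0.006,0.072,0],"rotation":[0,0,0]},
    {"translation":[-0.008,0.096,0],"rotation":[0,0,0]},
    {"translation":[-0.01,0.12,0],"rotation":[0,0,0]},
    {"translation":[-0.012,0.14,0],"rotation":[0,0,0]},
    {"translation":[-0.013,0.16,0],"rotation":[0,0,0]},
    {"translation":[-0.014,0.176,0],"rotation":[0,0,0]},
    {"translation":[-0.015,0.188,0],"rotation":[0,0,0]},
    {"translation":[-0.016,0.2,0],"rotation":[0,0,0]},
  ],
)

```text
t: 3.48
eef_pos: [0.5003, -0.1521, 0.0868]
ee_rot: [3.142, -0.0, -1.82]
force: [-0.6, -0.6, -0.5]
width: 0.0004
gripper_force: 0.0
```

Request:
apply_moves(
  steps=[
    {"translation":[0,0.002,0],"rotation":[0,0,0]},
    {"translation":[0,0.004,0],"rotation":[0,0,0]},
    {"translation":[0,0.006,0],"rotation":[0,0,0]},
    {"translation":[0,0.008,0],"rotation":[0,0,0]},
    {"translation":[-0.001,0.01,0],"rotation":[0,0,0]},
    {"translation":[-0.001,0.012,0],"rotation":[0,0,0]},
    {"translation":[-0.001,0.014,0],"rotation":[0,0,0]},
    {"translation":[-0.001,0.016,0],"rotation":[0,0,0]},
    {"translation":[-0.001,0.018,0],"rotation":[0,0,0]},
    {"translation":[-0.002,0.02,0],"rotation":[0,0,0]},
  ],
)

```text
t: 4.32
eef_pos: [0.4999, -0.1474, 0.0869]
ee_rot: [-3.142, 0.0, -1.82]
force: [-0.0, -0.1, 0.5]
width: 0.0005
gripper_force: 0.0
```

Request:
apply_moves(
  steps=[
    {"translation":[0,0.003,0],"rotation":[0,0,0]},
    {"translation":[0,0.006,0],"rotation":[0,0,0]},
    {"translation":[0,0.009,0],"rotation":[0,0,0]},
    {"translation":[-0.001,0.012,0],"rotation":[0,0,0]},
    {"translation":[-0.001,0.015,0],"rotation":[0,0,0]},
    {"translation":[-0.001,0.018,0],"rotation":[0,0,0]},
    {"translation":[-0.002,0.021,0],"rotation":[0,0,0]},
    {"translation":[-0.002,0.024,0],"rotation":[0,0,0]},
    {"translation":[-0.002,0.027,0],"rotation":[0,0,0]},
    {"translation":[-0.002,0.03,0],"rotation":[0,0,0]},
  ],
)

```text
t: 5.15
eef_pos: [0.4993, -0.1399, 0.0869]
ee_rot: [3.142, -0.0, -1.82]
force: [-0.1, -0.6, -0.3]
width: 0.0006
gripper_force: 0.0
```

Run:
```python
from h import *
s=get_state();print(s['t'],np.round(s['eef_pos'],4),np.round(s['force'],1))
a=grab_frame("scene");b=grab_frame("top")
c=cv2.resize(a[120:220,260:400],None,fx=4,fy=4,interpolation=cv2.INTER_CUBIC);cv2.imwrite("pics/s2.png",c)
```

```text
5.15 [ 0.4993 -0.1399  0.0869] [-0.1 -0.6 -0.3]
```

View pics/s2.png

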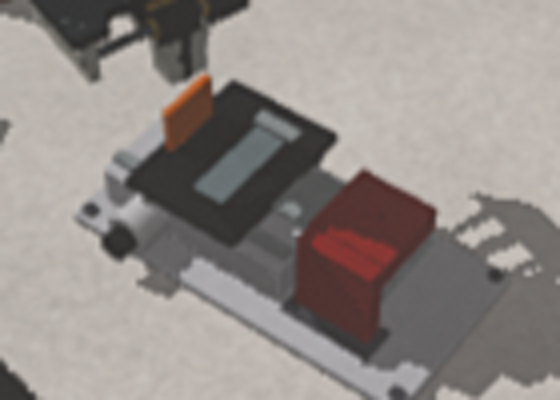

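The fingers (180,80) are just behind the orange tab (188,112), and the carriage still has a gap to the lock. I'll keep going gently.

Request:
apply_moves(
  steps=[
    {"translation":[0,0.003,0],"rotation":[0,0,0]},
    {"translation":[0,0.006,0],"rotation":[0,0,0]},
    {"translation":[0,0.009,0],"rotation":[0,0,0]},
    {"translation":[-0.001,0.012,0],"rotation":[0,0,0]},
    {"translation":[-0.001,0.015,0],"rotation":[0,0,0]},
    {"translation":[-0.001,0.018,0],"rotation":[0,0,0]},
    {"translation":[-0.002,0.021,0],"rotation":[0,0,0]},
    {"translation":[-0.002,0.024,0],"rotation":[0,0,0]},
    {"translation":[-0.002,0.027,0],"rotation":[0,0,0]},
    {"translation":[-0.002,0.03,0],"rotation":[0,0,0]},
  ],
)

```text
t: 6.08
eef_pos: [0.4988, -0.1324, 0.0869]
ee_rot: [-3.142, -0.0, -1.82]
force: [-0.5, 0.4, 0.1]
width: 0.0005
gripper_force: 0.0
```

Run:
```python
from h import *
s=get_state();print(s['t'],np.round(s['eef_pos'],4),np.round(s['force'],1))
m=camera_model("scene");a=grab_frame("scene")
f=lambda u,v:(260+(u+.5)/4-.5,120+(v+.5)/4-.5)
for x in blobs(a,(9,150,80),(22,255,255)):print(x)
# tab height: vertical line above bottom corner point, intersect via known y
for p in((165,110),(210,78),(165,150),(210,115)):
  for z in(.07,.11):print(p,z,np.round(plane(m,f(*p),z),3))
```

```text
6.0833 [ 0.4988 -0.1324  0.0869] [-0.5  0.4  0.1]
(27, [306.0, 144.0], ((306.0, 144.00001525878906), (1.4142134189605713, 12.727922439575195), 45.0))
(165, 110) 0.07 [ 0.496 -0.163  0.07 ]
(165, 110) 0.11 [ 0.523 -0.134  0.11 ]
(210, 78) 0.07 [ 0.449 -0.161  0.07 ]
(210, 78) 0.11 [ 0.478 -0.132  0.11 ]
(165, 150) 0.07 [ 0.526 -0.135  0.07 ]
(165, 150) 0.11 [ 0.551 -0.107  0.11 ]
(210, 115) 0.07 [ 0.478 -0.134  0.07 ]
(210, 115) 0.11 [ 0.506 -0.107  0.11 ]
```

Run:
```python
from h import *
s=get_state();m=camera_model("scene");a=grab_frame("scene")
u=proj(m,s['eef_pos']);print(s['eef_pos'],u,(np.array(u)-[270,100])*7)
c=cv2.resize(a[100:180,270:370],None,fx=7,fy=7,interpolation=cv2.INTER_CUBIC);cv2.imwrite("pics/s3.png",c)
```

```text
[ 0.49888318 -0.13232494  0.08688811] [np.float64(307.59765221985435), np.float64(148.5243396428379)] [263.18356554 339.6703775 ]
```

View pics/s3.png

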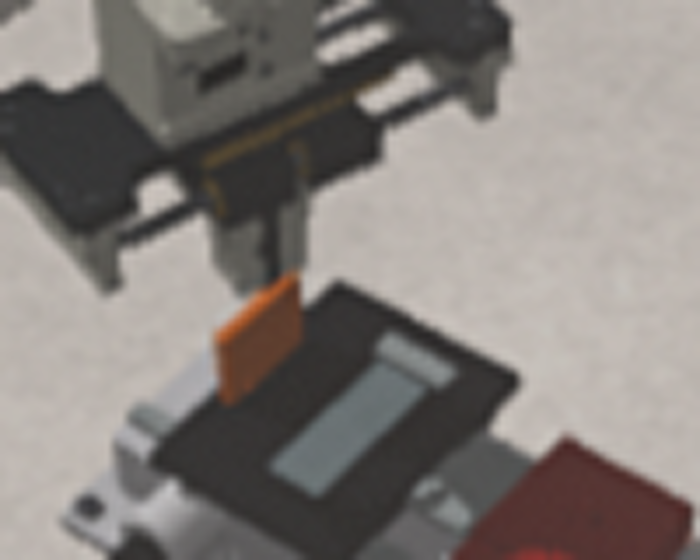

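The fingers (270,260) are right behind the tab (262,340), about at contact. I'll keep pushing.

Request:
apply_moves(
  steps=[
    {"translation":[0,0.003,0],"rotation":[0,0,0]},
    {"translation":[0,0.006,0],"rotation":[0,0,0]},
    {"translation":[0,0.009,0],"rotation":[0,0,0]},
    {"translation":[-0.001,0.012,0],"rotation":[0,0,0]},
    {"translation":[-0.001,0.015,0],"rotation":[0,0,0]},
    {"translation":[-0.001,0.018,0],"rotation":[0,0,0]},
    {"translation":[-0.002,0.021,0],"rotation":[0,0,0]},
    {"translation":[-0.002,0.024,0],"rotation":[0,0,0]},
    {"translation":[-0.002,0.027,0],"rotation":[0,0,0]},
    {"translation":[-0.002,0.03,0],"rotation":[0,0,0]},
  ],
)

```text
t: 7.02
eef_pos: [0.4984, -0.1249, 0.0869]
ee_rot: [-3.142, -0.0, -1.82]
force: [0.4, 0.1, 0.0]
width: 0.0004
gripper_force: 0.0
```

Run:
```python
from h import *
s=get_state();m=camera_model("scene");print(s['t'],np.round(s['eef_pos'],4),np.round(s['force'],1))
a=grab_frame("scene")
for x in blobs(a,(9,150,80),(22,255,255)):print(x[:2])
for y in(-.137,-.127):print(proj(m,[.5,y,.09]))
```

```text
7.0167 [ 0.4984 -0.1249  0.0869] [0.4 0.1 0. ]
(14, [304.1, 145.9])
[np.float64(306.12839597156886), np.float64(147.22101685498825)]
[np.float64(308.621987805499), np.float64(148.84655378741425)]
```

Run:
```python
from h import *
a=grab_frame("scene");t=grab_frame("top");cv2.imwrite("pics/sc4.png",a);b=cv2.imread("pics/scene.png");t0=cv2.imread("pics/top.png")
for im in(b,a):
  for x in blobs(im,(5,110,40),(22,255,255),10):
    if 280<x[1][0]<340 and x[1][1]<170:print("sc",x)
# black carriage dark mask in lock-side edge: top & scene rows
for im in (t0,t):
  print("top",[x for x in blobs(im,(5,110,40),(22,255,255),8) if 350<x[1][0]<400 and 220<x[1][1]<260])
  g=cv2.cvtColor(im,cv2.COLOR_BGR2GRAY);print(g[250,325:400:1].tolist())
```

```text
sc (120, [306.5, 147.7], ((306.2500305175781, 147.75001525878906), (8.485280990600586, 19.091880798339844), 45.0))
sc (115, [306.3, 148.5], ((305.7500305175781, 148.25001525878906), (8.485280990600586, 17.677669525146484), 45.0))
top [(44, [372.3, 239.7], ((372.2030029296875, 239.52972412109375), (15.224069595336914, 2.686600685119629), 84.2894058227539))]
[70, 70, 70, 69, 71, 69, 69, 81, 95, 92, 117, 152, 149, 133, 109, 102, 88, 91, 89, 78, 55, 48, 46, 47, 48, 48, 48, 50, 80, 109, 109, 109, 110, 110, 109, 100, 73, 45, 45, 48, 49, 47, 48, 47, 49, 47, 48, 48, 48, 51, 86, 117, 117, 115, 113, 111, 127, 152, 150, 153, 156, 162, 169, 166, 167, 167, 167, 170, 172, 171, 170, 168, 168, 170, 171]
top []
[73, 74, 73, 72, 73, 77, 105, 131, 130, 133, 116, 63, 57, 73, 71, 71, 71, 71, 72, 69, 70, 71, 68, 69, 68, 69, 69, 69, 69, 69, 70, 68, 68, 67, 68, 67, 66, 66, 67, 67, 68, 66, 61, 47, 52, 50, 48, 51, 49, 47, 48, 57, 66, 69, 63, 53, 52, 55, 56, 54, 56, 56, 56, 56, 57, 58, 58, 60, 58, 57, 59, 57, 58, 58, 57]
```

Run:
```python
from h import *
s=get_state();m=camera_model("scene");a=cv2.imread("pics/sc4.png")
c=cv2.resize(a[100:180,270:370],None,fx=8,fy=7,interpolation=cv2.INTER_CUBIC)
for z in(0,.02):
  u=(np.array(proj(m,np.array(s['eef_pos'])+[0,0,z]))-[270,100]+.5)*[8,7];print(u);cv2.drawMarker(c,tuple(int(v) for v in u),(255,0,255),0,10)
cv2.imwrite("pics/s4.png",c)
```

```text
[320.64736808 350.98428167]
[318.60191097 316.78257083]
```

View pics/s4.png

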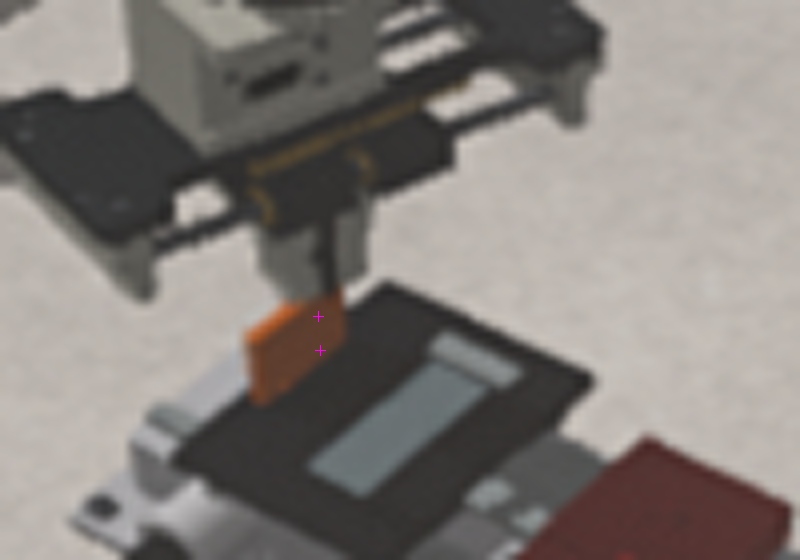

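The fingertips (300,300) are in front of and above the tab's top edge, so they pass over it. The real tips sit about 25–30 mm higher than the reported TCP. I'll retreat, lower 20 mm and push again.

Request:
apply_moves(
  steps=[
    {"translation":[0,-0.04,0],"rotation":[0,0,0]},
    {"translation":[0,-0.08,0],"rotation":[0,0,0]},
    {"translation":[0.01,-0.12,0],"rotation":[0,0,0]},
    {"translation":[0.012,-0.16,0],"rotation":[0,0,0]},
    {"translation":[0.012,-0.16,-0.02],"rotation":[0,0,0]},
    {"translation":[0.012,-0.16,-0.04],"rotation":[0,0,0]},
    {"translation":[0.012,-0.16,-0.06],"rotation":[0,0,0]},
    {"translation":[0.012,-0.16,-0.08],"rotation":[0,0,0]},
    {"translation":[0.012,-0.16,-0.08],"rotation":[0,0,0]},
    {"translation":[0.012,-0.16,-0.08],"rotation":[0,0,0]},
  ],
)

```text
t: 8.0
eef_pos: [0.501, -0.1647, 0.0664]
ee_rot: [3.141, -0.0, -1.82]
force: [0.5, -0.0, -0.6]
width: 0.0008
gripper_force: 0.0
```

Request:
apply_moves(
  steps=[
    {"translation":[0,0.006,0],"rotation":[0,0,0]},
    {"translation":[0,0.012,0],"rotation":[0,0,0]},
    {"translation":[0,0.018,0],"rotation":[0,0,0]},
    {"translation":[-0.001,0.024,0],"rotation":[0,0,0]},
    {"translation":[-0.002,0.03,0],"rotation":[0,0,0]},
    {"translation":[-0.002,0.036,0],"rotation":[0,0,0]},
    {"translation":[-0.003,0.042,0],"rotation":[0,0,0]},
    {"translation":[-0.004,0.048,0],"rotation":[0,0,0]},
    {"translation":[-0.004,0.054,0],"rotation":[0,0,0]},
    {"translation":[-0.005,0.06,0],"rotation":[0,0,0]},
  ],
)

```text
t: 8.83
eef_pos: [0.5002, -0.15, 0.067]
ee_rot: [-3.141, -0.0, -1.82]
force: [-0.0, -2.4, 1.0]
width: 0.0004
gripper_force: 1.1
```

Run:
```python
from h import *
s=get_state();m=camera_model("scene");print(s['t'],np.round(s['eef_pos'],4),np.round(s['force'],1))
a=grab_frame("scene");cv2.imwrite("pics/sc5.png",a)
for x in blobs(a,(5,110,40),(22,255,255),10):
    if 280<x[1][0]<340 and x[1][1]<170:print("sc",x)
m=camera_model("wrist")
for z in(0,.02,.03):print(proj(m,np.array(s['eef_pos'])+[0,0,z]))
```

```text
8.8333 [ 0.5002 -0.15    0.067 ] [-0.  -2.4  1. ]
sc (126, [306.6, 147.9], ((306.2500305175781, 147.75001525878906), (8.485280990600586, 19.091880798339844), 45.0))
[np.float64(323.5882282396133), np.float64(224.91140330024476)]
[np.float64(323.6361676700408), np.float64(235.50212123039287)]
[np.float64(323.6639492657604), np.float64(241.6395959832519)]
```

Contact at -2.4 N, which matches the drag. I'll push on in small steps.

Request:
apply_moves(
  steps=[
    {"translation":[0,0.003,0],"rotation":[0,0,0]},
    {"translation":[0,0.006,0],"rotation":[0,0,0]},
    {"translation":[0,0.009,0],"rotation":[0,0,0]},
    {"translation":[-0.001,0.012,0],"rotation":[0,0,0]},
    {"translation":[-0.001,0.015,0],"rotation":[0,0,0]},
    {"translation":[-0.001,0.018,0],"rotation":[0,0,0]},
    {"translation":[-0.002,0.021,0],"rotation":[0,0,0]},
    {"translation":[-0.002,0.024,0],"rotation":[0,0,0]},
    {"translation":[-0.002,0.027,0],"rotation":[0,0,0]},
    {"translation":[-0.002,0.03,0],"rotation":[0,0,0]},
  ],
)

```text
t: 9.72
eef_pos: [0.4996, -0.1424, 0.0669]
ee_rot: [-3.141, 0.0, -1.82]
force: [0.2, -1.3, 1.7]
width: 0.0007
gripper_force: 1.5
```

Request:
apply_moves(
  steps=[
    {"translation":[0,0.002,0],"rotation":[0,0,0]},
    {"translation":[0,0.004,0],"rotation":[0,0,0]},
    {"translation":[0,0.006,0],"rotation":[0,0,0]},
    {"translation":[0,0.008,0],"rotation":[0,0,0]},
    {"translation":[-0.001,0.01,0],"rotation":[0,0,0]},
    {"translation":[-0.001,0.012,0],"rotation":[0,0,0]},
    {"translation":[-0.001,0.014,0],"rotation":[0,0,0]},
    {"translation":[-0.001,0.016,0],"rotation":[0,0,0]},
    {"translation":[-0.001,0.018,0],"rotation":[0,0,0]},
    {"translation":[-0.002,0.02,0],"rotation":[0,0,0]},
  ],
)

```text
t: 10.55
eef_pos: [0.4991, -0.1374, 0.0669]
ee_rot: [-3.142, -0.0, -1.82]
force: [1.0, -1.8, 2.9]
width: 0.0005
gripper_force: 1.6
```

Run:
```python
from h import *
s=get_state();print(s['t'],np.round(s['eef_pos'],4),np.round(s['force'],1))
a=grab_frame("scene");cv2.imwrite("pics/sc6.png",a)
for x in blobs(a,(5,110,40),(22,255,255),10):
    if 280<x[1][0]<340 and x[1][1]<170:print("sc",x)
```

```text
10.55 [ 0.4991 -0.1374  0.0669] [ 1.  -1.8  2.9]
sc (124, [309.9, 149.8], ((310.0000305175781, 149.50001525878906), (7.77817440032959, 19.091880798339844), 45.0))
```

Request:
apply_moves(
  steps=[
    {"translation":[0,0.0,0.008],"rotation":[0,0,0]},
    {"translation":[0,0.003,0.008],"rotation":[0,0,0]},
    {"translation":[0,0.006,0.008],"rotation":[0,0,0]},
    {"translation":[0,0.009,0.008],"rotation":[0,0,0]},
    {"translation":[-0.001,0.012,0.008],"rotation":[0,0,0]},
    {"translation":[-0.001,0.014,0.008],"rotation":[0,0,0]},
    {"translation":[-0.001,0.016,0.008],"rotation":[0,0,0]},
    {"translation":[-0.001,0.018,0.008],"rotation":[0,0,0]},
    {"translation":[-0.001,0.02,0.008],"rotation":[0,0,0]},
    {"translation":[-0.002,0.022,0.008],"rotation":[0,0,0]},
  ],
)

```text
t: 11.43
eef_pos: [0.4986, -0.1319, 0.0689]
ee_rot: [-3.142, -0.0, -1.82]
force: [0.1, 0.5, -0.0]
width: 0.0007
gripper_force: 0.0
```

Request:
apply_moves(
  steps=[
    {"translation":[0,0.002,0],"rotation":[0,0,0]},
    {"translation":[0,0.004,0],"rotation":[0,0,0]},
    {"translation":[0,0.006,0],"rotation":[0,0,0]},
    {"translation":[0,0.008,0],"rotation":[0,0,0]},
    {"translation":[-0.001,0.01,0],"rotation":[0,0,0]},
    {"translation":[-0.001,0.012,0],"rotation":[0,0,0]},
    {"translation":[-0.001,0.014,0],"rotation":[0,0,0]},
    {"translation":[-0.001,0.016,0],"rotation":[0,0,0]},
    {"translation":[-0.001,0.018,0],"rotation":[0,0,0]},
    {"translation":[-0.002,0.02,0],"rotation":[0,0,0]},
  ],
)

```text
t: 12.27
eef_pos: [0.4981, -0.1269, 0.0689]
ee_rot: [-3.142, -0.0, -1.82]
force: [-0.3, -0.3, 0.5]
width: 0.0003
gripper_force: 0.0
```

Run:
```python
from h import *
s=get_state();print(s['t'],np.round(s['eef_pos'],4),np.round(s['force'],1))
a=grab_frame("scene")
c=cv2.resize(a[100:200,270:390],None,fx=6,fy=6,interpolation=cv2.INTER_CUBIC)
cv2.imwrite("pics/sc7.png",c)
for x in blobs(a,(5,110,40),(22,255,255),10):
    if 280<x[1][0]<340 and x[1][1]<170:print("sc",x)
```

```text
12.2667 [ 0.4981 -0.1269  0.0689] [-0.3 -0.3  0.5]
sc (102, [309.4, 151.0], ((309.0000305175781, 150.0), (8.485280990600586, 16.970561981201172), 45.0))
```

View pics/sc7.png

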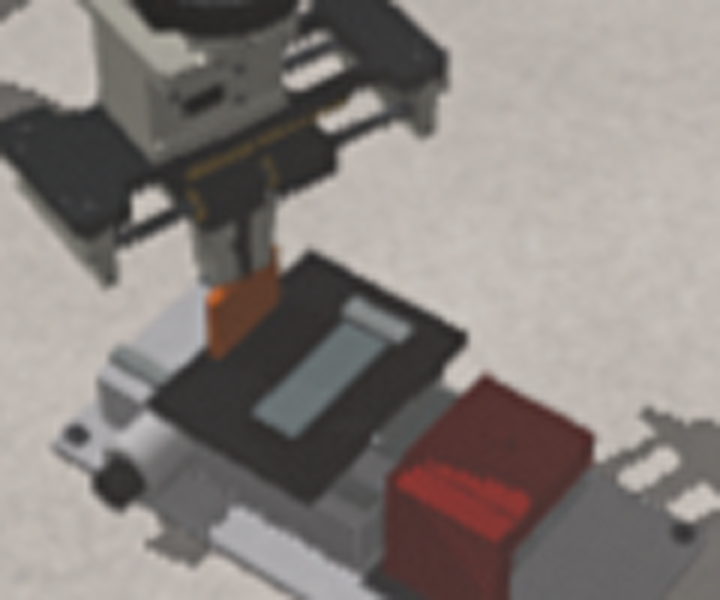

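The carriage has moved about 13 mm, but the fingers (230,280) slipped over the tab's top edge once raised. I'll retreat, go 25 mm lower and push again.

Request:
apply_moves(
  steps=[
    {"translation":[0,-0.04,0],"rotation":[0,0,0]},
    {"translation":[0.005,-0.08,0],"rotation":[0,0,0]},
    {"translation":[0.01,-0.12,0],"rotation":[0,0,0]},
    {"translation":[0.012,-0.15,0],"rotation":[0,0,0]},
    {"translation":[0.012,-0.15,-0.02],"rotation":[0,0,0]},
    {"translation":[0.012,-0.15,-0.04],"rotation":[0,0,0]},
    {"translation":[0.012,-0.15,-0.06],"rotation":[0,0,0]},
    {"translation":[0.012,-0.15,-0.08],"rotation":[0,0,0]},
    {"translation":[0.012,-0.15,-0.1],"rotation":[0,0,0]},
    {"translation":[0.012,-0.15,-0.1],"rotation":[0,0,0]},
  ],
)

```text
t: 13.15
eef_pos: [0.5002, -0.1641, 0.0425]
ee_rot: [3.14, -0.0, -1.82]
force: [-0.4, 0.2, 1.1]
width: 0.0007
gripper_force: 0.0
```

Request:
apply_moves(
  steps=[
    {"translation":[0,0.016,0],"rotation":[0,0,0]},
    {"translation":[0,0.032,0],"rotation":[0,0,0]},
    {"translation":[-0.002,0.048,0],"rotation":[0,0,0]},
    {"translation":[-0.004,0.06,0],"rotation":[0,0,0]},
    {"translation":[-0.006,0.074,0],"rotation":[0,0,0]},
    {"translation":[-0.007,0.082,0],"rotation":[0,0,0]},
    {"translation":[-0.007,0.09,0],"rotation":[0,0,0]},
    {"translation":[-0.008,0.096,0],"rotation":[0,0,0]},
    {"translation":[-0.008,0.1,0],"rotation":[0,0,0]},
    {"translation":[-0.009,0.104,0],"rotation":[0,0,0]},
  ],
)

```text
t: 13.98
eef_pos: [0.499, -0.1386, 0.044]
ee_rot: [-3.141, -0.0, -1.82]
force: [0.6, -1.5, -0.3]
width: 0.0005
gripper_force: 1.1
```

Request:
apply_moves(
  steps=[
    {"translation":[0,0.002,0],"rotation":[0,0,0]},
    {"translation":[0,0.004,0],"rotation":[0,0,0]},
    {"translation":[0,0.006,0],"rotation":[0,0,0]},
    {"translation":[0,0.008,0],"rotation":[0,0,0]},
    {"translation":[-0.001,0.01,0],"rotation":[0,0,0]},
    {"translation":[-0.001,0.012,0],"rotation":[0,0,0]},
    {"translation":[-0.001,0.014,0],"rotation":[0,0,0]},
    {"translation":[-0.001,0.016,0],"rotation":[0,0,0]},
    {"translation":[-0.001,0.018,0],"rotation":[0,0,0]},
    {"translation":[-0.002,0.02,0],"rotation":[0,0,0]},
  ],
)

```text
t: 14.82
eef_pos: [0.4986, -0.1347, 0.0443]
ee_rot: [-3.141, -0.002, -1.82]
force: [1.1, -13.1, 1.4]
width: 0.0003
gripper_force: 6.5
```

Force rose to 13 N, so it should be at the stop. I'll back off, lift and measure.

Request:
apply_moves(
  steps=[
    {"translation":[0,-0.02,0],"rotation":[0,0,0]},
    {"translation":[0,-0.06,0],"rotation":[0,0,0]},
    {"translation":[0,-0.1,0.06],"rotation":[0,0,0]},
    {"translation":[0,-0.1,0.16],"rotation":[0,0,0]},
    {"translation":[0,-0.1,0.3],"rotation":[0,0,0]},
    {"translation":[0,-0.1,0.44],"rotation":[0,0,0]},
    {"translation":[0,-0.1,0.56],"rotation":[0,0,0]},
    {"translation":[0,-0.1,0.6],"rotation":[0,0,0]},
    {"translation":[0,-0.1,0.6],"rotation":[0,0,0]},
    {"translation":[0,-0.1,0.6],"rotation":[0,0,0]},
  ],
)

```text
t: 15.65
eef_pos: [0.4983, -0.1584, 0.1937]
ee_rot: [-3.141, 0.001, -1.821]
force: [1.0, 0.1, -0.2]
width: 0.0005
gripper_force: 0.0
```

Run:
```python
from h import *
s=get_state();print(s['t'],np.round(s['eef_pos'],4),np.round(s['force'],1))
a=grab_frame("scene");cv2.imwrite("pics/sc8.png",a);m=camera_model("scene")
for x in blobs(a,(5,110,40),(22,255,255),10):
    if 280<x[1][0]<340 and x[1][1]<170:print("sc",x)
for y in(-.137,-.127,-.117):print(proj(m,[.5,y,.09]))
for f in("scene","sc8"):
  g=cv2.imread(f"pics/{f}.png")
  # dark carriage pixels contour box
  k=(g.max(2)<75).astype(np.uint8);k[:, :285]=0;k[:,350:]=0;k[:130]=0;k[195:]=0
  n,l,st,c=cv2.connectedComponentsWithStats(k);i=1+st[1:,4].argmax();print(f,st[i],c[i])
```

```text
15.65 [ 0.4983 -0.1584  0.1937] [ 1.   0.1 -0.2]
sc (119, [311.6, 150.5], ((311.5, 150.50001525878906), (8.485280990600586, 19.798988342285156), 45.0))
[np.float64(306.12839597156886), np.float64(147.22101685498825)]
[np.float64(308.621987805499), np.float64(148.84655378741425)]
[np.float64(311.13500627640394), np.float64(150.48475466726168)]
scene [292 141  52  41 845] [316.59526627 161.52189349]
sc8 [297 143  52  42 864] [321.73842593 164.43981481]
```

The tab moved about 20 mm to (311.6,150.5) and the carriage is at its stop. Now I'll go above the pin.

Request:
apply_moves(
  steps=[
    {"translation":[0,0.12,0.02],"rotation":[0,0,0]},
    {"translation":[-0.01,0.26,0.03],"rotation":[0,0,0]},
    {"translation":[-0.02,0.4,0.03],"rotation":[0,0,0]},
    {"translation":[-0.04,0.54,0.03],"rotation":[0,0,0]},
    {"translation":[-0.06,0.68,0.03],"rotation":[0,0,0]},
    {"translation":[-0.08,0.82,0.03],"rotation":[0,0,0]},
    {"translation":[-0.1,0.94,0.03],"rotation":[0,0,0]},
    {"translation":[-0.1,1,0.03],"rotation":[0,0,0]},
    {"translation":[-0.1,1,0.03],"rotation":[0,0,0]},
    {"translation":[-0.1,1,0.03],"rotation":[0,0,0]},
  ],
  jaw=-0.2,
)

```text
t: 16.53
eef_pos: [0.4724, 0.092, 0.1997]
ee_rot: [3.139, -0.002, -1.818]
force: [0.5, -0.3, 0.4]
width: 0.0522
gripper_force: 0.0
```

Request:
apply_moves(
  steps=[
    {"translation":[0,0.12,0],"rotation":[0,0,0]},
    {"translation":[-0.01,0.26,0],"rotation":[0,0,0]},
    {"translation":[-0.02,0.4,0],"rotation":[0,0,0]},
    {"translation":[-0.03,0.54,0],"rotation":[0,0,0]},
    {"translation":[-0.04,0.68,0],"rotation":[0,0,0]},
    {"translation":[-0.05,0.82,0],"rotation":[0,0,0]},
    {"translation":[-0.05,0.92,0],"rotation":[0,0,0]},
    {"translation":[-0.05,0.98,0],"rotation":[0,0,0]},
    {"translation":[-0.05,0.98,0],"rotation":[0,0,0]},
    {"translation":[-0.05,0.98,0],"rotation":[0,0,0]},
  ],
)

```text
t: 17.37
eef_pos: [0.4608, 0.3357, 0.2001]
ee_rot: [3.141, -0.002, -1.82]
force: [-0.1, -0.0, 0.2]
width: 0.0525
gripper_force: 0.0
```

Run:
```python
from h import *
s=get_state();print(s['t'],np.round(s['eef_pos'],4),s['width'])
m=camera_model("wrist");a=grab_frame("wrist");b=grab_frame("scene");cv2.imwrite("pics/w9.png",np.vstack([cv2.resize(a,(480,300)),cv2.resize(b[100:280,300:588],(480,300))]))
for x in blobs(a,(0,130,60),(8,255,255),20):print("red",x,np.round(plane(m,x[1],.129),4))
for z in(0,.04):print(proj(m,np.array(s['eef_pos'])+[0,0,z]))
```

```text
17.3667 [0.4608 0.3357 0.2001] 0.052452451686021785
red (253, [323.2, 198.8], ((323.5, 198.5), (17.0, 17.0), 90.0)) [0.4608 0.3352 0.129 ]
[np.float64(323.5724744566995), np.float64(225.10398621418616)]
[np.float64(323.7753492982861), np.float64(248.58807407170008)]
```

View pics/w9.png

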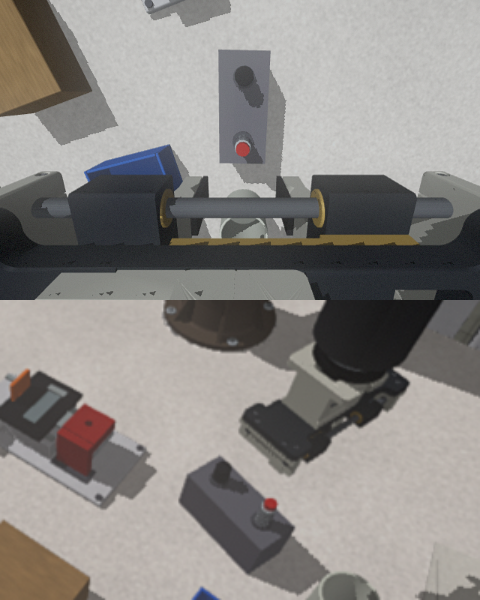

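The wrist view (top half) has the red button at (323,199) in full-frame pixels, which casts to (0.4608, 0.3352), directly under the TCP. The jaws straddle it. I'll descend and grip.

Request:
apply_moves(
  steps=[
    {"translation":[0,0,-0.1],"rotation":[0,0,0]},
    {"translation":[0,0,-0.2],"rotation":[0,0,0]},
    {"translation":[0,0,-0.3],"rotation":[0,0,0]},
    {"translation":[0,0,-0.4],"rotation":[0,0,0]},
    {"translation":[0,0,-0.46],"rotation":[0,0,0]},
    {"translation":[0,0,-0.52],"rotation":[0,0,0]},
    {"translation":[0,0,-0.56],"rotation":[0,0,0]},
    {"translation":[0,0,-0.59],"rotation":[0,0,0]},
    {"translation":[0,0,-0.6],"rotation":[0,0,0]},
    {"translation":[0,0,-0.6],"rotation":[0,0,0]},
  ],
)

```text
t: 18.3
eef_pos: [0.461, 0.3361, 0.0513]
ee_rot: [3.142, -0.0, -1.821]
force: [0.2, -0.6, 0.2]
width: 0.0526
gripper_force: 0.0
```

Request:
apply_moves(
  steps=[
    {"translation":[0,0,0],"rotation":[0,0,0]},
    {"translation":[0,0,0],"rotation":[0,0,0]},
    {"translation":[0,0,0],"rotation":[0,0,0]},
    {"translation":[0,0,0],"rotation":[0,0,0]},
    {"translation":[0,0,0],"rotation":[0,0,0]},
    {"translation":[0,0,0],"rotation":[0,0,0]},
    {"translation":[0,0,0],"rotation":[0,0,0]},
    {"translation":[0,0,0],"rotation":[0,0,0]},
    {"translation":[0,0,0],"rotation":[0,0,0]},
    {"translation":[0,0,0],"rotation":[0,0,0]},
  ],
  jaw=1,
  newtons=20,
)

```text
t: 19.13
eef_pos: [0.4611, 0.3367, 0.0516]
ee_rot: [-3.141, 0.0, -1.82]
force: [0.3, -1.2, 2.7]
width: 0.0216
gripper_force: 20.0
```

Run:
```python
from h import *
s=get_state();print(s['t'],np.round(s['eef_pos'],4),np.round(s['ee_rot'],4),s['width'],s['gripper_force'],np.round(s['force'],1))
m=camera_model("scene");b=grab_frame("scene");cv2.imwrite("pics/sc10.png",b)
for x in blobs(b,(0,130,60),(8,255,255),10):print("red",x[:2])
```

```text
19.1333 [0.4611 0.3367 0.0516] [-3.1412e+00  4.0000e-04 -1.8201e+00] 0.021604341620249587 19.998322427272797 [ 0.3 -1.2  2.7]
red (481, [351.1, 176.1])
```

Gripped at 21.6 mm. I'll lift and carry towards the lock, stopping short so the wrist camera sees the bore.

Request:
apply_moves(
  steps=[
    {"translation":[0,0,0.04],"rotation":[0,0,0]},
    {"translation":[0,0,0.1],"rotation":[0,0,0]},
    {"translation":[0,0,0.18],"rotation":[0,0,0]},
    {"translation":[0,0,0.26],"rotation":[0,0,0]},
    {"translation":[0,0,0.34],"rotation":[0,0,0]},
    {"translation":[0,0,0.42],"rotation":[0,0,0]},
    {"translation":[0,0,0.5],"rotation":[0,0,0]},
    {"translation":[0,0,0.56],"rotation":[0,0,0]},
    {"translation":[0,0,0.56],"rotation":[0,0,0]},
    {"translation":[0,0,0.56],"rotation":[0,0,0]},
  ],
)

```text
t: 20.02
eef_pos: [0.4606, 0.3367, 0.1919]
ee_rot: [3.141, 0.001, -1.821]
force: [0.1, -0.1, -2.3]
width: 0.0214
gripper_force: 20.0
```

Request:
apply_moves(
  steps=[
    {"translation":[0.02,-0.08,0],"rotation":[0,0,0]},
    {"translation":[0.04,-0.2,0],"rotation":[0,0,0]},
    {"translation":[0.06,-0.34,0],"rotation":[0,0,0]},
    {"translation":[0.09,-0.48,0],"rotation":[0,0,0]},
    {"translation":[0.12,-0.62,0],"rotation":[0,0,0]},
    {"translation":[0.14,-0.74,0],"rotation":[0,0,0]},
    {"translation":[0.16,-0.84,0],"rotation":[0,0,0]},
    {"translation":[0.18,-0.9,0],"rotation":[0,0,0]},
    {"translation":[0.18,-0.91,0],"rotation":[0,0,0]},
    {"translation":[0.18,-0.91,0],"rotation":[0,0,0]},
  ],
)

```text
t: 20.85
eef_pos: [0.505, 0.1079, 0.1901]
ee_rot: [3.14, -0.001, -1.823]
force: [-0.3, 0.3, -1.4]
width: 0.0214
gripper_force: 20.0
```

Run:
```python
from h import *
s=get_state();print(s['t'],np.round(s['eef_pos'],4),s['width'],s['gripper_force'],np.round(s['force'],1))
m=camera_model("wrist");a=grab_frame("wrist");cv2.imwrite("pics/w11.png",a)
h=cv2.cvtColor(a,cv2.COLOR_BGR2HSV)
k=cv2.inRange(h,(0,110,30),(8,255,255))|cv2.inRange(h,(172,110,30),(180,255,255))
n,l,st,c=cv2.connectedComponentsWithStats(k)
for i in range(1,n):
  if st[i,4]>200:
    print("red",st[i],c[i])
    cs,hi=cv2.findContours((l==i).astype(np.uint8),cv2.RETR_CCOMP,cv2.CHAIN_APPROX_NONE)
    for q,hh in zip(cs,hi[0]):
      if hh[3]>=0 and len(q)>8:
        (u,v),(w,hgt),an=cv2.minAreaRect(q);print("hole",u,v,w,hgt,[np.round(plane(m,(u,v),z),4).tolist() for z in(.084,.089,.094)])
```

```text
20.85 [0.505  0.1079 0.1901] 0.021409786988585717 19.995177090168 [-0.3  0.3 -1.4]
red [ 265   67   97   90 5295] [313.69121813 112.66931067]
hole 321.0 112.0 14.0 14.0 [[0.4871, 0.0297, 0.084], [0.4872, 0.0298, 0.089], [0.4872, 0.0299, 0.094]]
```

Bore found at wrist pixel (321,112), which casts to (0.4872, 0.0298). I'll go above it and correct.

Request:
apply_moves(
  steps=[
    {"translation":[-0.01,-0.05,0],"rotation":[0,0,0]},
    {"translation":[-0.03,-0.12,0],"rotation":[0,0,0]},
    {"translation":[-0.05,-0.2,0],"rotation":[0,0,0]},
    {"translation":[-0.06,-0.26,0],"rotation":[0,0,0]},
    {"translation":[-0.07,-0.3,0],"rotation":[0,0,0]},
    {"translation":[-0.07,-0.31,0],"rotation":[0,0,0]},
    {"translation":[-0.07,-0.31,0],"rotation":[0,0,0]},
    {"translation":[-0.07,-0.31,0],"rotation":[0,0,0]},
    {"translation":[-0.07,-0.31,0],"rotation":[0,0,0]},
    {"translation":[-0.07,-0.31,0],"rotation":[0,0,0]},
  ],
)

```text
t: 21.73
eef_pos: [0.4885, 0.0322, 0.1913]
ee_rot: [3.141, -0.0, -1.82]
force: [0.5, 0.2, -2.3]
width: 0.0212
gripper_force: 20.0
```

Run:
```python
from h import *
s=get_state();print(s['t'],np.round(s['eef_pos'],4),np.round(s['ee_rot'],4),np.round(s['force'],1))
a=grab_frame("scene");b=grab_frame("wrist");c=cv2.resize(a[90:190,300:400],(600,600),interpolation=cv2.INTER_CUBIC)
d=np.vstack([cv2.imread("pics/w11.png")[60:260,220:420],b[60:260,220:420]]);d=cv2.resize(d,(200,400))
o=np.zeros((600,800,3),np.uint8);o[:,:600]=c;o[:400,600:]=d
cv2.imwrite("pics/s12.png",o)
```

```text
21.7333 [0.4885 0.0322 0.1913] [ 3.1415 -0.     -1.8197] [ 0.5  0.2 -2.3]
```

View pics/s12.png

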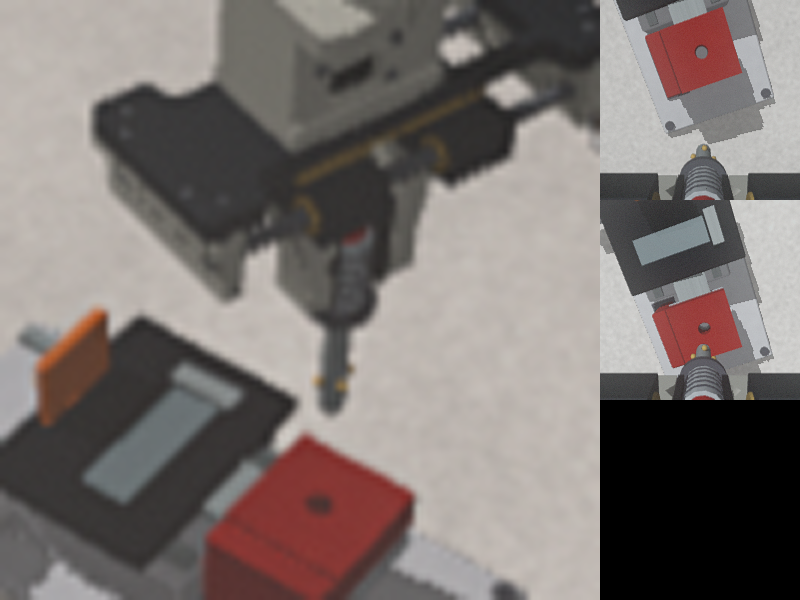

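The pin hangs upright. Its nose is at about (330,412) in the scene crop, above the lock with the bore at (318,503). In the wrist crops the nose top edge is at (702,145) and, in the lower one, the bore at (704,327).

Run:
```python
from h import *
s=get_state();p=np.array(s['eef_pos']);w=camera_model("wrist");sc=camera_model("scene");x=np.array([np.cos(s['ee_rot'][2]),np.sin(s['ee_rot'][2]),0])
n=p+[0,0,.0264-.065]
for d in(0,.0015,.003):
  q=n+d*x
  print(d,"wrist nose ctr(6 above tip)",proj(w,q+[0,0,.006]),"balls",proj(w,q+[0,0,.023]),"scene tip",(np.array(proj(sc,q))-[300,90]+.5)*6,"balls",(np.array(proj(sc,q+[0,0,.023]))-[300,90]+.5)*6)
print("bore wrist",plane(w,(220+103.5,60+127),.089),"bore scene",plane(sc,(300+318/6-.5,90+503/6-.5),.089))
b=grab_frame("wrist");h=cv2.cvtColor(b,cv2.COLOR_BGR2HSV)
for r in range(200,226,2):print(r,b[r,310:338].mean(1).astype(int).tolist())
for y in blobs(b,(15,110,80),(32,255,255),3):
  if 300<y[1][0]<345 and y[1][1]<240:print("brass",y[:2])
h=b[170:205,295:350];g=(h[:,:,2].astype(int)-h[:,:,0])<45
n_,l,st,c=cv2.connectedComponentsWithStats(g.astype(np.uint8));print(st[1:],c[1:]+[295,170])
```

```text
0 wrist nose ctr(6 above tip) [np.float64(323.5266557970065), np.float64(211.35672513987117)] balls [np.float64(323.5694437863336), np.float64(218.01315333217937)] scene tip [333.73371237 413.93695161] balls [337.0943359  377.11650603]
0.0015 wrist nose ctr(6 above tip) [np.float64(323.5262234191771), np.float64(209.6174631978146)] balls [np.float64(323.56905773327236), np.float64(216.1595075379028)] scene tip [331.65609631 411.84524114] balls [334.97338927 375.01404952]
0.003 wrist nose ctr(6 above tip) [np.float64(323.5257895736997), np.float64(207.8722975666119)] balls [np.float64(323.568670274338), np.float64(214.2991113997285)] scene tip [329.5818106 409.7568836] balls [332.8559088  372.91502895]
bore wrist [0.48711645 0.02735033 0.089     ] bore scene [0.48780998 0.0273326  0.089     ]
200 [97, 95, 92, 91, 91, 90, 89, 89, 94, 92, 93, 92, 93, 91, 93, 90, 89, 92, 93, 95, 91, 93, 91, 94, 94, 91, 93, 88]
202 [95, 96, 90, 94, 93, 91, 91, 91, 93, 91, 91, 90, 92, 87, 87, 92, 91, 90, 94, 92, 90, 94, 93, 88, 92, 92, 95, 90]
204 [94, 96, 94, 92, 89, 94, 91, 93, 91, 88, 119, 133, 125, 121
[... 788 characters left out ...]
, 91, 83, 67, 100, 131, 130, 119, 99, 122, 123]
218 [92, 113, 120, 101, 83, 84, 81, 81, 81, 75, 82, 79, 80, 81, 81, 77, 76, 74, 73, 73, 67, 77, 89, 104, 124, 110, 110, 126]
220 [82, 81, 81, 86, 86, 91, 97, 96, 94, 93, 93, 95, 90, 92, 93, 95, 95, 94, 95, 91, 96, 93, 78, 74, 66, 67, 70, 100]
222 [89, 96, 95, 93, 95, 96, 92, 96, 97, 91, 96, 90, 92, 99, 95, 92, 94, 94, 96, 94, 91, 97, 95, 97, 89, 93, 77, 64]
224 [96, 95, 92, 97, 95, 96, 93, 92, 96, 93, 92, 95, 93, 96, 89, 95, 93, 95, 92, 93, 95, 95, 94, 93, 93, 94, 94, 96]
brass (18, [324.2, 207.5])
brass (15, [312.7, 215.5])
brass (8, [333.8, 216.9])
[[23 13 12 10 85]
 [25 34  7  1  7]] [[323.44705882 187.17647059]
 [323.         204.        ]]
```

Request:
apply_moves(
  steps=[
    {"translation":[-0.004,-0.006,-0.03],"rotation":[0,0,0]},
    {"translation":[-0.004,-0.006,-0.06],"rotation":[0,0,0]},
    {"translation":[-0.004,-0.006,-0.1],"rotation":[0,0,0]},
    {"translation":[-0.004,-0.006,-0.14],"rotation":[0,0,0]},
    {"translation":[-0.004,-0.006,-0.17],"rotation":[0,0,0]},
    {"translation":[-0.004,-0.006,-0.19],"rotation":[0,0,0]},
    {"translation":[-0.004,-0.006,-0.205],"rotation":[0,0,0]},
    {"translation":[-0.004,-0.006,-0.21],"rotation":[0,0,0]},
    {"translation":[-0.004,-0.006,-0.21],"rotation":[0,0,0]},
    {"translation":[-0.004,-0.006,-0.21],"rotation":[0,0,0]},
  ],
)

```text
t: 22.72
eef_pos: [0.4876, 0.0301, 0.1392]
ee_rot: [-3.141, 0.0, -1.82]
force: [0.1, 0.2, -1.6]
width: 0.0213
gripper_force: 20.0
```

Run:
```python
from h import *
s=get_state();print(s['t'],np.round(s['eef_pos'],4),np.round(s['ee_rot'],4),np.round(s['force'],1))
```

```text
22.7167 [0.4876 0.0301 0.1392] [-3.1411e+00  2.0000e-04 -1.8203e+00] [ 0.1  0.2 -1.6]
```

Request:
apply_moves(
  steps=[
    {"translation":[0,0.002,-0.003],"rotation":[0,0,0]},
    {"translation":[0,0.002,-0.006],"rotation":[0,0,0]},
    {"translation":[0,0.002,-0.009],"rotation":[0,0,0]},
    {"translation":[0,0.002,-0.012],"rotation":[0,0,0]},
    {"translation":[0,0.002,-0.015],"rotation":[0,0,0]},
    {"translation":[0,0.002,-0.018],"rotation":[0,0,0]},
    {"translation":[0,0.002,-0.021],"rotation":[0,0,0]},
    {"translation":[0,0.002,-0.024],"rotation":[0,0,0]},
    {"translation":[0,0.002,-0.027],"rotation":[0,0,0]},
    {"translation":[0,0.002,-0.03],"rotation":[0,0,0]},
  ],
)

```text
t: 23.55
eef_pos: [0.4873, 0.0305, 0.1313]
ee_rot: [3.142, -0.0, -1.82]
force: [-0.1, -0.2, -1.3]
width: 0.0219
gripper_force: 20.0
```

Request:
apply_moves(
  steps=[
    {"translation":[0,0,-0.001],"rotation":[0,0,0]},
    {"translation":[0,0,-0.002],"rotation":[0,0,0]},
    {"translation":[0,0,-0.003],"rotation":[0,0,0]},
    {"translation":[0,0,-0.004],"rotation":[0,0,0]},
    {"translation":[0,0,-0.005],"rotation":[0,0,0]},
    {"translation":[0,0,-0.006],"rotation":[0,0,0]},
    {"translation":[0,0,-0.007],"rotation":[0,0,0]},
    {"translation":[0,0,-0.008],"rotation":[0,0,0]},
    {"translation":[0,0,-0.009],"rotation":[0,0,0]},
    {"translation":[0,0,-0.01],"rotation":[0,0,0]},
  ],
)

```text
t: 24.38
eef_pos: [0.4874, 0.0305, 0.1288]
ee_rot: [-3.142, 0.0, -1.82]
force: [-0.6, -0.8, -2.0]
width: 0.0216
gripper_force: 20.0
```

Request:
apply_moves(
  steps=[
    {"translation":[0,0,-0.001],"rotation":[0,0,0]},
    {"translation":[0,0,-0.002],"rotation":[0,0,0]},
    {"translation":[0,0,-0.003],"rotation":[0,0,0]},
    {"translation":[0,0,-0.004],"rotation":[0,0,0]},
    {"translation":[0,0,-0.005],"rotation":[0,0,0]},
    {"translation":[0,0,-0.006],"rotation":[0,0,0]},
    {"translation":[0,0,-0.007],"rotation":[0,0,0]},
    {"translation":[0,0,-0.008],"rotation":[0,0,0]},
    {"translation":[0,0,-0.009],"rotation":[0,0,0]},
    {"translation":[0,0,-0.01],"rotation":[0,0,0]},
  ],
)

```text
t: 25.22
eef_pos: [0.4873, 0.0305, 0.1263]
ee_rot: [3.142, -0.0, -1.82]
force: [-0.8, -0.3, -1.1]
width: 0.0218
gripper_force: 20.0
```

Request:
apply_moves(
  steps=[
    {"translation":[0,0,-0.001],"rotation":[0,0,0]},
    {"translation":[0,0,-0.002],"rotation":[0,0,0]},
    {"translation":[0,0,-0.003],"rotation":[0,0,0]},
    {"translation":[0,0,-0.004],"rotation":[0,0,0]},
    {"translation":[0,0,-0.005],"rotation":[0,0,0]},
    {"translation":[0,0,-0.006],"rotation":[0,0,0]},
    {"translation":[0,0,-0.007],"rotation":[0,0,0]},
    {"translation":[0,0,-0.008],"rotation":[0,0,0]},
    {"translation":[0,0,-0.009],"rotation":[0,0,0]},
    {"translation":[0,0,-0.01],"rotation":[0,0,0]},
  ],
)

```text
t: 26.05
eef_pos: [0.4873, 0.0305, 0.1238]
ee_rot: [3.142, -0.0, -1.82]
force: [0.3, 0.3, -1.9]
width: 0.0217
gripper_force: 20.0
```

Request:
apply_moves(
  steps=[
    {"translation":[0,0,-0.001],"rotation":[0,0,0]},
    {"translation":[0,0,-0.002],"rotation":[0,0,0]},
    {"translation":[0,0,-0.003],"rotation":[0,0,0]},
    {"translation":[0,0,-0.004],"rotation":[0,0,0]},
    {"translation":[0,0,-0.005],"rotation":[0,0,0]},
    {"translation":[0,0,-0.006],"rotation":[0,0,0]},
    {"translation":[0,0,-0.007],"rotation":[0,0,0]},
    {"translation":[0,0,-0.008],"rotation":[0,0,0]},
    {"translation":[0,0,-0.009],"rotation":[0,0,0]},
    {"translation":[0,0,-0.01],"rotation":[0,0,0]},
  ],
)

```text
t: 26.88
eef_pos: [0.4873, 0.0305, 0.1214]
ee_rot: [3.142, -0.0, -1.82]
force: [-0.5, -0.9, -1.4]
width: 0.0213
gripper_force: 20.0
```

Request:
apply_moves(
  steps=[
    {"translation":[0,0,-0.001],"rotation":[0,0,0]},
    {"translation":[0,0,-0.002],"rotation":[0,0,0]},
    {"translation":[0,0,-0.003],"rotation":[0,0,0]},
    {"translation":[0,0,-0.004],"rotation":[0,0,0]},
    {"translation":[0,0,-0.005],"rotation":[0,0,0]},
    {"translation":[0,0,-0.006],"rotation":[0,0,0]},
    {"translation":[0,0,-0.007],"rotation":[0,0,0]},
    {"translation":[0,0,-0.008],"rotation":[0,0,0]},
    {"translation":[0,0,-0.009],"rotation":[0,0,0]},
    {"translation":[0,0,-0.01],"rotation":[0,0,0]},
  ],
)

```text
t: 27.72
eef_pos: [0.4873, 0.0305, 0.1188]
ee_rot: [3.142, -0.0, -1.82]
force: [-0.9, -0.9, -0.9]
width: 0.0216
gripper_force: 20.0
```

Nose is already below the lowest possible mouth, so it's in the bore. Continuing down.

Request:
apply_moves(
  steps=[
    {"translation":[0,0,-0.002],"rotation":[0,0,0]},
    {"translation":[0,0,-0.004],"rotation":[0,0,0]},
    {"translation":[0,0,-0.006],"rotation":[0,0,0]},
    {"translation":[0,0,-0.008],"rotation":[0,0,0]},
    {"translation":[0,0,-0.01],"rotation":[0,0,0]},
    {"translation":[0,0,-0.011],"rotation":[0,0,0]},
    {"translation":[0,0,-0.012],"rotation":[0,0,0]},
    {"translation":[0,0,-0.013],"rotation":[0,0,0]},
    {"translation":[0,0,-0.014],"rotation":[0,0,0]},
    {"translation":[0,0,-0.015],"rotation":[0,0,0]},
  ],
)

```text
t: 28.55
eef_pos: [0.4873, 0.0305, 0.1151]
ee_rot: [3.142, -0.0, -1.82]
force: [-0.6, -0.6, -1.1]
width: 0.0213
gripper_force: 20.0
```

Request:
apply_moves(
  steps=[
    {"translation":[0,0,-0.002],"rotation":[0,0,0]},
    {"translation":[0,0,-0.004],"rotation":[0,0,0]},
    {"translation":[0,0,-0.005],"rotation":[0,0,0]},
    {"translation":[0,0,-0.006],"rotation":[0,0,0]},
    {"translation":[0,0,-0.007],"rotation":[0,0,0]},
    {"translation":[0,0,-0.008],"rotation":[0,0,0]},
    {"translation":[0,0,-0.009],"rotation":[0,0,0]},
    {"translation":[0,0,-0.01],"rotation":[0,0,0]},
    {"translation":[0,0,-0.01],"rotation":[0,0,0]},
    {"translation":[0,0,-0.01],"rotation":[0,0,0]},
  ],
)

```text
t: 29.38
eef_pos: [0.4873, 0.0305, 0.1126]
ee_rot: [3.142, -0.0, -1.82]
force: [0.2, -0.6, -1.9]
width: 0.0214
gripper_force: 20.0
```

Request:
apply_moves(
  steps=[
    {"translation":[0,0,-0.001],"rotation":[0,0,0]},
    {"translation":[0,0,-0.002],"rotation":[0,0,0]},
    {"translation":[0,0,-0.003],"rotation":[0,0,0]},
    {"translation":[0,0,-0.004],"rotation":[0,0,0]},
    {"translation":[0,0,-0.005],"rotation":[0,0,0]},
    {"translation":[0,0,-0.006],"rotation":[0,0,0]},
    {"translation":[0,0,-0.007],"rotation":[0,0,0]},
    {"translation":[0,0,-0.008],"rotation":[0,0,0]},
    {"translation":[0,0,-0.008],"rotation":[0,0,0]},
    {"translation":[0,0,-0.008],"rotation":[0,0,0]},
  ],
)

```text
t: 30.22
eef_pos: [0.4873, 0.0305, 0.1106]
ee_rot: [3.142, -0.0, -1.82]
force: [-0.5, 0.0, -1.8]
width: 0.0212
gripper_force: 20.0
```

Request:
apply_moves(
  steps=[
    {"translation":[0,0,-0.001],"rotation":[0,0,0]},
    {"translation":[0,0,-0.002],"rotation":[0,0,0]},
    {"translation":[0,0,-0.003],"rotation":[0,0,0]},
    {"translation":[0,0,-0.004],"rotation":[0,0,0]},
    {"translation":[0,0,-0.005],"rotation":[0,0,0]},
    {"translation":[0,0,-0.006],"rotation":[0,0,0]},
    {"translation":[0,0,-0.007],"rotation":[0,0,0]},
    {"translation":[0,0,-0.008],"rotation":[0,0,0]},
    {"translation":[0,0,-0.008],"rotation":[0,0,0]},
    {"translation":[0,0,-0.008],"rotation":[0,0,0]},
  ],
)

```text
t: 31.05
eef_pos: [0.4873, 0.0305, 0.1086]
ee_rot: [3.142, 0.0, -1.82]
force: [-0.6, 0.1, -1.2]
width: 0.0214
gripper_force: 20.0
```

Request:
apply_moves(
  steps=[
    {"translation":[0,0,-0.001],"rotation":[0,0,0]},
    {"translation":[0,0,-0.002],"rotation":[0,0,0]},
    {"translation":[0,0,-0.003],"rotation":[0,0,0]},
    {"translation":[0,0,-0.004],"rotation":[0,0,0]},
    {"translation":[0,0,-0.005],"rotation":[0,0,0]},
    {"translation":[0,0,-0.006],"rotation":[0,0,0]},
    {"translation":[0,0,-0.006],"rotation":[0,0,0]},
    {"translation":[0,0,-0.006],"rotation":[0,0,0]},
    {"translation":[0,0,-0.006],"rotation":[0,0,0]},
    {"translation":[0,0,-0.006],"rotation":[0,0,0]},
  ],
)

```text
t: 31.88
eef_pos: [0.4873, 0.0305, 0.1071]
ee_rot: [3.142, -0.0, -1.82]
force: [-1.2, -0.4, -1.6]
width: 0.0215
gripper_force: 20.0
```

Request:
apply_moves(
  steps=[
    {"translation":[0,0,-0.001],"rotation":[0,0,0]},
    {"translation":[0,0,-0.002],"rotation":[0,0,0]},
    {"translation":[0,0,-0.003],"rotation":[0,0,0]},
    {"translation":[0,0,-0.004],"rotation":[0,0,0]},
    {"translation":[0,0,-0.004],"rotation":[0,0,0]},
    {"translation":[0,0,-0.004],"rotation":[0,0,0]},
    {"translation":[0,0,-0.004],"rotation":[0,0,0]},
    {"translation":[0,0,-0.004],"rotation":[0,0,0]},
    {"translation":[0,0,-0.004],"rotation":[0,0,0]},
    {"translation":[0,0,-0.004],"rotation":[0,0,0]},
  ],
)

```text
t: 32.72
eef_pos: [0.4873, 0.0305, 0.1061]
ee_rot: [3.142, -0.0, -1.82]
force: [0.1, -0.2, -1.4]
width: 0.0215
gripper_force: 20.0
```

Request:
apply_moves(
  steps=[
    {"translation":[0,0,-0.001],"rotation":[0,0,0]},
    {"translation":[0,0,-0.002],"rotation":[0,0,0]},
    {"translation":[0,0,-0.003],"rotation":[0,0,0]},
    {"translation":[0,0,-0.004],"rotation":[0,0,0]},
    {"translation":[0,0,-0.005],"rotation":[0,0,0]},
    {"translation":[0,0,-0.006],"rotation":[0,0,0]},
    {"translation":[0,0,-0.007],"rotation":[0,0,0]},
    {"translation":[0,0,-0.007],"rotation":[0,0,0]},
    {"translation":[0,0,-0.007],"rotation":[0,0,0]},
    {"translation":[0,0,-0.007],"rotation":[0,0,0]},
  ],
)

```text
t: 33.55
eef_pos: [0.4876, 0.0306, 0.1047]
ee_rot: [-3.141, 0.0, -1.82]
force: [-1.7, -1.3, 3.7]
width: 0.0213
gripper_force: 20.0
```

Request:
apply_moves(
  steps=[
    {"translation":[0,0,-0.001],"rotation":[0,0,0]},
    {"translation":[0,0,-0.002],"rotation":[0,0,0]},
    {"translation":[0,0,-0.003],"rotation":[0,0,0]},
    {"translation":[0,0,-0.004],"rotation":[0,0,0]},
    {"translation":[0,0,-0.005],"rotation":[0,0,0]},
    {"translation":[0,0,-0.006],"rotation":[0,0,0]},
    {"translation":[0,0,-0.006],"rotation":[0,0,0]},
    {"translation":[0,0,-0.006],"rotation":[0,0,0]},
    {"translation":[0,0,-0.006],"rotation":[0,0,0]},
    {"translation":[0,0,-0.006],"rotation":[0,0,0]},
  ],
)

```text
t: 34.38
eef_pos: [0.4881, 0.0306, 0.1042]
ee_rot: [-3.14, 0.001, -1.82]
force: [-3.9, 0.1, 13.7]
width: 0.0212
gripper_force: 20.1
```

Balls have landed (13.7 N up). I'll relieve slightly, release and lift clear.

Request:
apply_moves(
  steps=[
    {"translation":[0,0,0.003],"rotation":[0,0,0]},
    {"translation":[0,0,0.003],"rotation":[0,0,0]},
    {"translation":[0,0,0.003],"rotation":[0,0,0]},
    {"translation":[0,0,0.003],"rotation":[0,0,0]},
    {"translation":[0,0,0.003],"rotation":[0,0,0]},
    {"translation":[0,0,0.003],"rotation":[0,0,0]},
    {"translation":[0,0,0.003],"rotation":[0,0,0]},
    {"translation":[0,0,0.003],"rotation":[0,0,0]},
    {"translation":[0,0,0.003],"rotation":[0,0,0]},
    {"translation":[0,0,0.003],"rotation":[0,0,0]},
  ],
  jaw=0,
)

```text
t: 35.22
eef_pos: [0.4874, 0.0306, 0.1036]
ee_rot: [3.142, 0.0, -1.82]
force: [-0.2, 0.3, -0.5]
width: 0.044
gripper_force: 0.0
```

Request:
apply_moves(
  steps=[
    {"translation":[0,0,0.02],"rotation":[0,0,0]},
    {"translation":[0,0,0.06],"rotation":[0,0,0]},
    {"translation":[0,0,0.1],"rotation":[0,0,0]},
    {"translation":[0,0,0.16],"rotation":[0,0,0]},
    {"translation":[0,0,0.22],"rotation":[0,0,0]},
    {"translation":[0,0,0.28],"rotation":[0,0,0]},
    {"translation":[0,0,0.32],"rotation":[0,0,0]},
    {"translation":[0,0,0.34],"rotation":[0,0,0]},
    {"translation":[0,0,0.34],"rotation":[0,0,0]},
    {"translation":[0,0,0.34],"rotation":[0,0,0]},
  ],
)

```text
t: 36.05
eef_pos: [0.4872, 0.0306, 0.1886]
ee_rot: [-3.142, 0.0, -1.82]
force: [0.0, -0.2, 0.6]
width: 0.0438
gripper_force: 0.0
```

Run:
```python
from h import *
s=get_state();p=np.array(s['eef_pos']);print(s['t'],np.round(p,4),s['width'],np.round(s['force'],1))
w=camera_model("wrist");a=grab_frame("wrist");cv2.imwrite("pics/w13.png",a);b=grab_frame("scene");cv2.imwrite("pics/sc13.png",b);sc=camera_model("scene")
zb=.0867+.044+.051
for x in blobs(a,(0,130,60),(8,255,255),20):print("w",x,np.round(plane(w,x[1],zb),4))
for x in blobs(b,(0,130,60),(8,255,255),10):print("s",x,np.round(plane(sc,x[1],zb-.003),4))
for x in blobs(b,(15,110,80),(32,255,255),2):
  if 330<x[1][0]<380 and 140<x[1][1]<200:print("brass",x[:2])
print("expect btn",proj(sc,[.4872,.0292,zb-.003]))
```

```text
36.05 [0.4872 0.0306 0.1886] 0.04382947994861533 [ 0.  -0.2  0.6]
w (3785, [315.7, 190.1], ((317.0177917480469, 195.69888305664062), (71.51274108886719, 75.67095947265625), 72.34988403320312)) [0.4867 0.0058 0.1817]
s (26, [355.0, 150.5], ((355.0, 150.5), (5.0, 4.0), 90.0)) [0.4869 0.0283 0.1787]
s (337, [348.1, 178.7], ((348.2500305175781, 179.25001525878906), (20.50609588623047, 19.798988342285156), 45.0)) [0.5711 0.0746 0.1787]
s (73, [361.1, 171.6], ((360.9000244140625, 172.2000274658203), (12.521980285644531, 6.7082037925720215), 26.56505012512207)) [0.5327 0.0841 0.1787]
brass (2, [354.5, 175.0])
expect btn [np.float64(355.2045369141723), np.float64(150.74460587412926)]
```

The pin stands in the bore, with its button at scene (355,150.5) exactly as predicted. I'll shut the fingers and approach the button.

Request:
apply_moves(
  steps=[
    {"translation":[0,-0.006,0],"rotation":[0,0,0]},
    {"translation":[0,-0.006,0],"rotation":[0,0,0]},
    {"translation":[0,-0.006,0],"rotation":[0,0,0]},
    {"translation":[0,-0.006,0],"rotation":[0,0,0]},
    {"translation":[0,-0.006,0],"rotation":[0,0,0]},
    {"translation":[0,-0.006,-0.03],"rotation":[0,0,0]},
    {"translation":[0,-0.006,-0.06],"rotation":[0,0,0]},
    {"translation":[0,-0.006,-0.08],"rotation":[0,0,0]},
    {"translation":[0,-0.006,-0.09],"rotation":[0,0,0]},
    {"translation":[0,-0.006,-0.1],"rotation":[0,0,0]},
  ],
  jaw=1,
)

```text
t: 36.98
eef_pos: [0.4871, 0.0289, 0.1629]
ee_rot: [3.141, -0.001, -1.82]
force: [-0.2, -0.7, -0.2]
width: 0.0006
gripper_force: 0.0
```

Request:
apply_moves(
  steps=[
    {"translation":[0,0,-0.003],"rotation":[0,0,0]},
    {"translation":[0,0,-0.006],"rotation":[0,0,0]},
    {"translation":[0,0,-0.009],"rotation":[0,0,0]},
    {"translation":[0,0,-0.012],"rotation":[0,0,0]},
    {"translation":[0,0,-0.015],"rotation":[0,0,0]},
    {"translation":[0,0,-0.018],"rotation":[0,0,0]},
    {"translation":[0,0,-0.02],"rotation":[0,0,0]},
    {"translation":[0,0,-0.022],"rotation":[0,0,0]},
    {"translation":[0,0,-0.024],"rotation":[0,0,0]},
    {"translation":[0,0,-0.024],"rotation":[0,0,0]},
  ],
)

```text
t: 37.82
eef_pos: [0.4873, 0.029, 0.1575]
ee_rot: [3.141, -0.0, -1.82]
force: [-0.2, 0.5, 0.4]
width: 0.0007
gripper_force: 0.0
```

Request:
apply_moves(
  steps=[
    {"translation":[0,0,-0.003],"rotation":[0,0,0]},
    {"translation":[0,0,-0.006],"rotation":[0,0,0]},
    {"translation":[0,0,-0.009],"rotation":[0,0,0]},
    {"translation":[0,0,-0.012],"rotation":[0,0,0]},
    {"translation":[0,0,-0.014],"rotation":[0,0,0]},
    {"translation":[0,0,-0.016],"rotation":[0,0,0]},
    {"translation":[0,0,-0.016],"rotation":[0,0,0]},
    {"translation":[0,0,-0.016],"rotation":[0,0,0]},
    {"translation":[0,0,-0.016],"rotation":[0,0,0]},
    {"translation":[0,0,-0.016],"rotation":[0,0,0]},
  ],
)

```text
t: 38.65
eef_pos: [0.4874, 0.029, 0.1537]
ee_rot: [-3.142, 0.0, -1.82]
force: [0.2, -0.1, -0.3]
width: 0.0006
gripper_force: 0.0
```

Request:
apply_moves(
  steps=[
    {"translation":[0,0,-0.003],"rotation":[0,0,0]},
    {"translation":[0,0,-0.006],"rotation":[0,0,0]},
    {"translation":[0,0,-0.009],"rotation":[0,0,0]},
    {"translation":[0,0,-0.012],"rotation":[0,0,0]},
    {"translation":[0,0,-0.014],"rotation":[0,0,0]},
    {"translation":[0,0,-0.016],"rotation":[0,0,0]},
    {"translation":[0,0,-0.016],"rotation":[0,0,0]},
    {"translation":[0,0,-0.016],"rotation":[0,0,0]},
    {"translation":[0,0,-0.016],"rotation":[0,0,0]},
    {"translation":[0,0,-0.016],"rotation":[0,0,0]},
  ],
)

```text
t: 39.48
eef_pos: [0.4874, 0.029, 0.1496]
ee_rot: [-3.142, 0.0, -1.82]
force: [0.1, 0.7, -0.6]
width: 0.0005
gripper_force: 0.0
```

Request:
apply_moves(
  steps=[
    {"translation":[0,0,-0.003],"rotation":[0,0,0]},
    {"translation":[0,0,-0.006],"rotation":[0,0,0]},
    {"translation":[0,0,-0.009],"rotation":[0,0,0]},
    {"translation":[0,0,-0.012],"rotation":[0,0,0]},
    {"translation":[0,0,-0.014],"rotation":[0,0,0]},
    {"translation":[0,0,-0.016],"rotation":[0,0,0]},
    {"translation":[0,0,-0.016],"rotation":[0,0,0]},
    {"translation":[0,0,-0.016],"rotation":[0,0,0]},
    {"translation":[0,0,-0.016],"rotation":[0,0,0]},
    {"translation":[0,0,-0.016],"rotation":[0,0,0]},
  ],
)

```text
t: 40.32
eef_pos: [0.4874, 0.029, 0.1456]
ee_rot: [-3.142, 0.0, -1.82]
force: [-0.5, -0.9, -1.0]
width: 0.0003
gripper_force: 0.0
```

Request:
apply_moves(
  steps=[
    {"translation":[0,0,-0.003],"rotation":[0,0,0]},
    {"translation":[0,0,-0.006],"rotation":[0,0,0]},
    {"translation":[0,0,-0.009],"rotation":[0,0,0]},
    {"translation":[0,0,-0.012],"rotation":[0,0,0]},
    {"translation":[0,0,-0.014],"rotation":[0,0,0]},
    {"translation":[0,0,-0.016],"rotation":[0,0,0]},
    {"translation":[0,0,-0.016],"rotation":[0,0,0]},
    {"translation":[0,0,-0.016],"rotation":[0,0,0]},
    {"translation":[0,0,-0.016],"rotation":[0,0,0]},
    {"translation":[0,0,-0.016],"rotation":[0,0,0]},
  ],
)

```text
t: 41.15
eef_pos: [0.4876, 0.0291, 0.1419]
ee_rot: [-3.141, 0.0, -1.82]
force: [-0.5, 0.1, 4.6]
width: 0.0006
gripper_force: 2.1
```

Button contact at 4.6 N (z about 0.1445), so home should be near 0.094. I'll keep pressing.

Request:
apply_moves(
  steps=[
    {"translation":[0,0,-0.002],"rotation":[0,0,0]},
    {"translation":[0,0,-0.004],"rotation":[0,0,0]},
    {"translation":[0,0,-0.006],"rotation":[0,0,0]},
    {"translation":[0,0,-0.008],"rotation":[0,0,0]},
    {"translation":[0,0,-0.01],"rotation":[0,0,0]},
    {"translation":[0,0,-0.012],"rotation":[0,0,0]},
    {"translation":[0,0,-0.014],"rotation":[0,0,0]},
    {"translation":[0,0,-0.016],"rotation":[0,0,0]},
    {"translation":[0,0,-0.016],"rotation":[0,0,0]},
    {"translation":[0,0,-0.016],"rotation":[0,0,0]},
  ],
)

```text
t: 41.98
eef_pos: [0.4872, 0.029, 0.1375]
ee_rot: [3.141, -0.0, -1.82]
force: [-0.5, -0.7, 2.9]
width: 0.0006
gripper_force: 1.7
```

Request:
apply_moves(
  steps=[
    {"translation":[0,0,-0.001],"rotation":[0,0,0]},
    {"translation":[0,0,-0.002],"rotation":[0,0,0]},
    {"translation":[0,0,-0.003],"rotation":[0,0,0]},
    {"translation":[0,0,-0.004],"rotation":[0,0,0]},
    {"translation":[0,0,-0.005],"rotation":[0,0,0]},
    {"translation":[0,0,-0.006],"rotation":[0,0,0]},
    {"translation":[0,0,-0.007],"rotation":[0,0,0]},
    {"translation":[0,0,-0.008],"rotation":[0,0,0]},
    {"translation":[0,0,-0.008],"rotation":[0,0,0]},
    {"translation":[0,0,-0.008],"rotation":[0,0,0]},
  ],
)

```text
t: 42.82
eef_pos: [0.4872, 0.029, 0.1355]
ee_rot: [3.141, -0.0, -1.82]
force: [-0.9, -0.1, 1.2]
width: 0.0003
gripper_force: 0.6
```

Run:
```python
from h import *
s=get_state();p=np.array(s['eef_pos']);print(s['t'],np.round(p,4),np.round(s['force'],1))
b=grab_frame("scene");cv2.imwrite("pics/sc14.png",b)
for x in blobs(b,(0,130,60),(8,255,255),4):print("s",x[:2])
```

```text
42.8167 [0.4872 0.029  0.1355] [-0.9 -0.1  1.2]
s (340, [348.0, 178.7])
s (68, [360.9, 171.6])
```

Request:
apply_moves(
  steps=[
    {"translation":[0,0,-0.001],"rotation":[0,0,0]},
    {"translation":[0,0,-0.002],"rotation":[0,0,0]},
    {"translation":[0,0,-0.003],"rotation":[0,0,0]},
    {"translation":[0,0,-0.004],"rotation":[0,0,0]},
    {"translation":[0,0,-0.005],"rotation":[0,0,0]},
    {"translation":[0,0,-0.006],"rotation":[0,0,0]},
    {"translation":[0,0,-0.007],"rotation":[0,0,0]},
    {"translation":[0,0,-0.008],"rotation":[0,0,0]},
    {"translation":[0,0,-0.009],"rotation":[0,0,0]},
    {"translation":[0,0,-0.01],"rotation":[0,0,0]},
  ],
)

```text
t: 43.7
eef_pos: [0.4873, 0.029, 0.1331]
ee_rot: [3.142, -0.0, -1.82]
force: [0.5, -0.6, 1.8]
width: 0.0002
gripper_force: 0.9
```

Request:
apply_moves(
  steps=[
    {"translation":[0,0,-0.001],"rotation":[0,0,0]},
    {"translation":[0,0,-0.002],"rotation":[0,0,0]},
    {"translation":[0,0,-0.003],"rotation":[0,0,0]},
    {"translation":[0,0,-0.004],"rotation":[0,0,0]},
    {"translation":[0,0,-0.005],"rotation":[0,0,0]},
    {"translation":[0,0,-0.006],"rotation":[0,0,0]},
    {"translation":[0,0,-0.007],"rotation":[0,0,0]},
    {"translation":[0,0,-0.008],"rotation":[0,0,0]},
    {"translation":[0,0,-0.009],"rotation":[0,0,0]},
    {"translation":[0,0,-0.01],"rotation":[0,0,0]},
  ],
)

```text
t: 44.53
eef_pos: [0.4874, 0.029, 0.1306]
ee_rot: [-3.142, 0.0, -1.82]
force: [-0.4, -1.3, 2.1]
width: 0.0009
gripper_force: 0.9
```

Request:
apply_moves(
  steps=[
    {"translation":[0,0,-0.0012],"rotation":[0,0,0]},
    {"translation":[0,0,-0.0024],"rotation":[0,0,0]},
    {"translation":[0,0,-0.0036],"rotation":[0,0,0]},
    {"translation":[0,0,-0.0048],"rotation":[0,0,0]},
    {"translation":[0,0,-0.006],"rotation":[0,0,0]},
    {"translation":[0,0,-0.0072],"rotation":[0,0,0]},
    {"translation":[0,0,-0.0084],"rotation":[0,0,0]},
    {"translation":[0,0,-0.0096],"rotation":[0,0,0]},
    {"translation":[0,0,-0.0108],"rotation":[0,0,0]},
    {"translation":[0,0,-0.012],"rotation":[0,0,0]},
  ],
)

```text
t: 45.37
eef_pos: [0.4873, 0.029, 0.1276]
ee_rot: [3.142, 0.0, -1.82]
force: [0.2, -0.1, 0.2]
width: 0.0004
gripper_force: 0.9
```

Request:
apply_moves(
  steps=[
    {"translation":[0,0,-0.0012],"rotation":[0,0,0]},
    {"translation":[0,0,-0.0024],"rotation":[0,0,0]},
    {"translation":[0,0,-0.0036],"rotation":[0,0,0]},
    {"translation":[0,0,-0.0048],"rotation":[0,0,0]},
    {"translation":[0,0,-0.006],"rotation":[0,0,0]},
    {"translation":[0,0,-0.0072],"rotation":[0,0,0]},
    {"translation":[0,0,-0.0084],"rotation":[0,0,0]},
    {"translation":[0,0,-0.0096],"rotation":[0,0,0]},
    {"translation":[0,0,-0.0108],"rotation":[0,0,0]},
    {"translation":[0,0,-0.012],"rotation":[0,0,0]},
  ],
)

```text
t: 46.2
eef_pos: [0.4873, 0.029, 0.1246]
ee_rot: [3.142, -0.0, -1.82]
force: [0.1, 0.3, 1.8]
width: 0.0003
gripper_force: 0.9
```

Request:
apply_moves(
  steps=[
    {"translation":[0,0,-0.0012],"rotation":[0,0,0]},
    {"translation":[0,0,-0.0024],"rotation":[0,0,0]},
    {"translation":[0,0,-0.0036],"rotation":[0,0,0]},
    {"translation":[0,0,-0.0048],"rotation":[0,0,0]},
    {"translation":[0,0,-0.006],"rotation":[0,0,0]},
    {"translation":[0,0,-0.0072],"rotation":[0,0,0]},
    {"translation":[0,0,-0.0084],"rotation":[0,0,0]},
    {"translation":[0,0,-0.0096],"rotation":[0,0,0]},
    {"translation":[0,0,-0.0108],"rotation":[0,0,0]},
    {"translation":[0,0,-0.012],"rotation":[0,0,0]},
  ],
)

```text
t: 47.03
eef_pos: [0.4873, 0.029, 0.1216]
ee_rot: [3.142, 0.0, -1.82]
force: [0.7, 0.4, 2.2]
width: 0.0006
gripper_force: 0.9
```

Request:
apply_moves(
  steps=[
    {"translation":[0,0,-0.002],"rotation":[0,0,0]},
    {"translation":[0,0,-0.004],"rotation":[0,0,0]},
    {"translation":[0,0,-0.006],"rotation":[0,0,0]},
    {"translation":[0,0,-0.008],"rotation":[0,0,0]},
    {"translation":[0,0,-0.01],"rotation":[0,0,0]},
    {"translation":[0,0,-0.012],"rotation":[0,0,0]},
    {"translation":[0,0,-0.014],"rotation":[0,0,0]},
    {"translation":[0,0,-0.016],"rotation":[0,0,0]},
    {"translation":[0,0,-0.018],"rotation":[0,0,0]},
    {"translation":[0,0,-0.02],"rotation":[0,0,0]},
  ],
)

```text
t: 47.87
eef_pos: [0.4873, 0.029, 0.1166]
ee_rot: [3.142, -0.0, -1.82]
force: [0.1, 0.3, 1.5]
width: 0.0003
gripper_force: 0.9
```

Request:
apply_moves(
  steps=[
    {"translation":[0,0,-0.002],"rotation":[0,0,0]},
    {"translation":[0,0,-0.004],"rotation":[0,0,0]},
    {"translation":[0,0,-0.006],"rotation":[0,0,0]},
    {"translation":[0,0,-0.008],"rotation":[0,0,0]},
    {"translation":[0,0,-0.01],"rotation":[0,0,0]},
    {"translation":[0,0,-0.012],"rotation":[0,0,0]},
    {"translation":[0,0,-0.014],"rotation":[0,0,0]},
    {"translation":[0,0,-0.016],"rotation":[0,0,0]},
    {"translation":[0,0,-0.018],"rotation":[0,0,0]},
    {"translation":[0,0,-0.02],"rotation":[0,0,0]},
  ],
)

```text
t: 48.7
eef_pos: [0.4874, 0.029, 0.1116]
ee_rot: [-3.142, -0.0, -1.82]
force: [0.6, -0.2, 2.0]
width: 0.0004
gripper_force: 0.9
```

Request:
apply_moves(
  steps=[
    {"translation":[0,0,-0.002],"rotation":[0,0,0]},
    {"translation":[0,0,-0.004],"rotation":[0,0,0]},
    {"translation":[0,0,-0.006],"rotation":[0,0,0]},
    {"translation":[0,0,-0.008],"rotation":[0,0,0]},
    {"translation":[0,0,-0.01],"rotation":[0,0,0]},
    {"translation":[0,0,-0.012],"rotation":[0,0,0]},
    {"translation":[0,0,-0.014],"rotation":[0,0,0]},
    {"translation":[0,0,-0.016],"rotation":[0,0,0]},
    {"translation":[0,0,-0.018],"rotation":[0,0,0]},
    {"translation":[0,0,-0.02],"rotation":[0,0,0]},
  ],
)

```text
t: 49.53
eef_pos: [0.4873, 0.029, 0.1066]
ee_rot: [3.142, 0.0, -1.82]
force: [-0.0, -0.1, 1.6]
width: 0.0004
gripper_force: 0.9
```

Request:
apply_moves(
  steps=[
    {"translation":[0,0,-0.002],"rotation":[0,0,0]},
    {"translation":[0,0,-0.004],"rotation":[0,0,0]},
    {"translation":[0,0,-0.006],"rotation":[0,0,0]},
    {"translation":[0,0,-0.008],"rotation":[0,0,0]},
    {"translation":[0,0,-0.01],"rotation":[0,0,0]},
    {"translation":[0,0,-0.012],"rotation":[0,0,0]},
    {"translation":[0,0,-0.014],"rotation":[0,0,0]},
    {"translation":[0,0,-0.016],"rotation":[0,0,0]},
    {"translation":[0,0,-0.018],"rotation":[0,0,0]},
    {"translation":[0,0,-0.02],"rotation":[0,0,0]},
  ],
)

```text
t: 50.37
eef_pos: [0.4873, 0.029, 0.1016]
ee_rot: [3.142, 0.0, -1.82]
force: [-0.7, -1.1, 2.4]
width: 0.0004
gripper_force: 0.9
```

Request:
apply_moves(
  steps=[
    {"translation":[0,0,-0.0012],"rotation":[0,0,0]},
    {"translation":[0,0,-0.0024],"rotation":[0,0,0]},
    {"translation":[0,0,-0.0036],"rotation":[0,0,0]},
    {"translation":[0,0,-0.0048],"rotation":[0,0,0]},
    {"translation":[0,0,-0.006],"rotation":[0,0,0]},
    {"translation":[0,0,-0.0072],"rotation":[0,0,0]},
    {"translation":[0,0,-0.0084],"rotation":[0,0,0]},
    {"translation":[0,0,-0.0096],"rotation":[0,0,0]},
    {"translation":[0,0,-0.0108],"rotation":[0,0,0]},
    {"translation":[0,0,-0.012],"rotation":[0,0,0]},
  ],
)

```text
t: 51.2
eef_pos: [0.4873, 0.029, 0.0986]
ee_rot: [3.142, 0.0, -1.82]
force: [-1.3, 0.3, 1.1]
width: -0.0002
gripper_force: 0.9
```

Request:
apply_moves(
  steps=[
    {"translation":[0,0,-0.001],"rotation":[0,0,0]},
    {"translation":[0,0,-0.002],"rotation":[0,0,0]},
    {"translation":[0,0,-0.003],"rotation":[0,0,0]},
    {"translation":[0,0,-0.004],"rotation":[0,0,0]},
    {"translation":[0,0,-0.005],"rotation":[0,0,0]},
    {"translation":[0,0,-0.006],"rotation":[0,0,0]},
    {"translation":[0,0,-0.007],"rotation":[0,0,0]},
    {"translation":[0,0,-0.008],"rotation":[0,0,0]},
    {"translation":[0,0,-0.008],"rotation":[0,0,0]},
    {"translation":[0,0,-0.008],"rotation":[0,0,0]},
  ],
)

```text
t: 52.03
eef_pos: [0.4875, 0.0291, 0.0968]
ee_rot: [-3.141, 0.0, -1.82]
force: [0.2, -0.4, 3.6]
width: 0.0007
gripper_force: 1.7
```

Request:
apply_moves(
  steps=[
    {"translation":[0,0,-0.001],"rotation":[0,0,0]},
    {"translation":[0,0,-0.002],"rotation":[0,0,0]},
    {"translation":[0,0,-0.003],"rotation":[0,0,0]},
    {"translation":[0,0,-0.004],"rotation":[0,0,0]},
    {"translation":[0,0,-0.005],"rotation":[0,0,0]},
    {"translation":[0,0,-0.006],"rotation":[0,0,0]},
    {"translation":[0,0,-0.006],"rotation":[0,0,0]},
    {"translation":[0,0,-0.006],"rotation":[0,0,0]},
    {"translation":[0,0,-0.006],"rotation":[0,0,0]},
    {"translation":[0,0,-0.006],"rotation":[0,0,0]},
  ],
)

```text
t: 52.87
eef_pos: [0.4874, 0.0291, 0.0951]
ee_rot: [3.142, -0.0, -1.82]
force: [-0.2, 0.7, 4.7]
width: 0.0007
gripper_force: 2.2
```

Forces follow the button spring, so it's near home. I'll press slightly further to feel the hard bottom.

Request:
apply_moves(
  steps=[
    {"translation":[0,0,-0.001],"rotation":[0,0,0]},
    {"translation":[0,0,-0.002],"rotation":[0,0,0]},
    {"translation":[0,0,-0.003],"rotation":[0,0,0]},
    {"translation":[0,0,-0.004],"rotation":[0,0,0]},
    {"translation":[0,0,-0.005],"rotation":[0,0,0]},
    {"translation":[0,0,-0.006],"rotation":[0,0,0]},
    {"translation":[0,0,-0.006],"rotation":[0,0,0]},
    {"translation":[0,0,-0.006],"rotation":[0,0,0]},
    {"translation":[0,0,-0.006],"rotation":[0,0,0]},
    {"translation":[0,0,-0.006],"rotation":[0,0,0]},
  ],
)

```text
t: 53.7
eef_pos: [0.4874, 0.029, 0.0937]
ee_rot: [-3.141, 0.0, -1.82]
force: [0.4, -0.7, 5.6]
width: 0.0004
gripper_force: 2.6
```

Request:
apply_moves(
  steps=[
    {"translation":[0,0,-0.001],"rotation":[0,0,0]},
    {"translation":[0,0,-0.002],"rotation":[0,0,0]},
    {"translation":[0,0,-0.003],"rotation":[0,0,0]},
    {"translation":[0,0,-0.004],"rotation":[0,0,0]},
    {"translation":[0,0,-0.005],"rotation":[0,0,0]},
    {"translation":[0,0,-0.006],"rotation":[0,0,0]},
    {"translation":[0,0,-0.006],"rotation":[0,0,0]},
    {"translation":[0,0,-0.006],"rotation":[0,0,0]},
    {"translation":[0,0,-0.006],"rotation":[0,0,0]},
    {"translation":[0,0,-0.006],"rotation":[0,0,0]},
  ],
)

```text
t: 54.53
eef_pos: [0.4875, 0.0291, 0.0923]
ee_rot: [-3.141, 0.0, -1.82]
force: [-0.1, -0.5, 5.7]
width: 0.0004
gripper_force: 2.9
```

Request:
apply_moves(
  steps=[
    {"translation":[0,0,-0.001],"rotation":[0,0,0]},
    {"translation":[0,0,-0.002],"rotation":[0,0,0]},
    {"translation":[0,0,-0.003],"rotation":[0,0,0]},
    {"translation":[0,0,-0.004],"rotation":[0,0,0]},
    {"translation":[0,0,-0.005],"rotation":[0,0,0]},
    {"translation":[0,0,-0.006],"rotation":[0,0,0]},
    {"translation":[0,0,-0.006],"rotation":[0,0,0]},
    {"translation":[0,0,-0.006],"rotation":[0,0,0]},
    {"translation":[0,0,-0.006],"rotation":[0,0,0]},
    {"translation":[0,0,-0.006],"rotation":[0,0,0]},
  ],
)

```text
t: 55.37
eef_pos: [0.4878, 0.0291, 0.0911]
ee_rot: [-3.141, 0.0, -1.82]
force: [-1.0, -0.1, 7.4]
width: 0.0004
gripper_force: 4.0
```

Request:
apply_moves(
  steps=[
    {"translation":[0,0,0.01],"rotation":[0,0,0]},
    {"translation":[0,0,0.02],"rotation":[0,0,0]},
    {"translation":[0,0,0.04],"rotation":[0,0,0]},
    {"translation":[0,0,0.08],"rotation":[0,0,0]},
    {"translation":[0,0,0.14],"rotation":[0,0,0]},
    {"translation":[0,0,0.2],"rotation":[0,0,0]},
    {"translation":[0,0,0.28],"rotation":[0,0,0]},
    {"translation":[0,0,0.32],"rotation":[0,0,0]},
    {"translation":[0,0,0.34],"rotation":[0,0,0]},
    {"translation":[0,0,0.34],"rotation":[0,0,0]},
  ],
)

```text
t: 56.2
eef_pos: [0.4878, 0.0293, 0.1767]
ee_rot: [-3.14, 0.001, -1.82]
force: [0.3, 0.2, -0.2]
width: 0.0002
gripper_force: 0.0
```

Run:
```python
from h import *
s=get_state();p=np.array(s['eef_pos']);print(s['t'],np.round(p,4),np.round(s['force'],1))
b=grab_frame("scene");cv2.imwrite("pics/sc15.png",b);sc=camera_model("scene")
for x in blobs(b,(0,130,60),(8,255,255),4):print("s",x[:2])
for z in(.0867,.0887):print([np.round(proj(sc,[.487,.029,z+h]),1).tolist() for h in(.042,.048,.036)])
print(b[155:185,352:358].astype(int).tolist() and [(r,b[r,354].tolist()) for r in range(156,184)])
for x in blobs(b,(5,110,40),(22,255,255),10):
    if 280<x[1][0]<340 and x[1][1]<170:print("tab",x[:2])
```

```text
56.2 [0.4878 0.0293 0.1767] [ 0.3  0.2 -0.2]
s (25, [353.8, 162.2])
s (284, [347.3, 179.5])
s (46, [362.1, 171.5])
[[354.0, 163.8], [354.2, 162.3], [353.9, 165.3]]
[[354.1, 163.3], [354.2, 161.8], [353.9, 164.8]]
[(156, [180, 185, 192]), (157, [180, 186, 192]), (158, [182, 189, 194]), (159, [157, 161, 182]), (160, [59, 62, 157]), (161, [42, 45, 154]), (162, [49, 52, 157]), (163, [50, 53, 155]), (164, [46, 49, 130]), (165, [49, 52, 93]), (166, [97, 96, 111]), (167, [132, 130, 126]), (168, [90, 88, 88]), (169, [72, 72, 72]), (170, [78, 76, 78]), (171, [80, 79, 80]), (172, [73, 73, 75]), (173, [80, 79, 80]), (174, [86, 85, 85]), (175, [73, 72, 74]), (176, [68, 67, 66]), (177, [65, 64, 66]), (178, [55, 56, 97]), (179, [51, 54, 136]), (180, [52, 55, 136]), (181, [53, 56, 135]), (182, [52, 55, 134]), (183, [53, 56, 135])]
tab (127, [311.8, 150.5])
```

The button sits at row 162.2, the predicted place for collar home and button up, and the tab hasn't moved. Handing in.

```bash
python3 -c "
from station import *
print(job_done())"
```

```text
the job is handed in; nothing more can be done
None
```

The job is handed in at about 56 s: carriage against its stop, pin fully home with its button up again and the arm clear, all going by the last camera and force readings, as no verdict came back.

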